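# Lay out the accordion parts for the record photograph

### The arm

A 6-joint arm with a two-finger parallel gripper is mounted at the origin on the work surface. World frame = base frame: x ahead of the robot, y to its left, z up, the work surface at z = 0. Lengths are in m, angles in rad, forces in N, time in s.
With the tool pointing down it reaches from about 0.3 to 0.875 m from the base axis. Payload 4.2 kg.
Tool frame: the origin (TCP) lies at the centre of the arm's flange, where the gripper is bolted on; the fingertips stand 173 mm ahead of it and the grasp point (between the pads) lies 155 mm ahead of it; y points along the fingers, z is the direction in which the jaws open and shut, and the axes are right-handed (so a half turn about y gives the same grasp; the last joint's range is limited). The gripper opens to 85 mm and grips with 20 to 120 N. Pads are 22 mm wide; open, the fingers measure 114 mm over their backs; the gripper's body (76 mm by 85 mm) begins 54 mm behind the grasp point. The pads swing forward as they close: fully open they stand 13 mm farther back than shut.
Start: joints at [-1.302, 0.32, 1.565, -0, 1.257, -0.02], TCP at [0.164, -0.551, 0.405] pointing down, gripper open.
Joint ranges: [-3.11, 3.11], [-0.84, 2.01], [0.21, 2.61], [-1.34, 4.49], [0.05, 2.63], [-2.56, 2.56]. Speed limits (rad/s): [2.57, 2.57, 3.14, 3.14, 3.14, 3.14].

### API

Orientations are given as a unit quaternion [w, x, y, z].
In Python, from cell import ctrl gives the robot as it stands. The module is installed in compiled form; this text tells all that it offers.
- The arm moves only by the shell command python3 -m pendant 'ROWS'. ROWS is JSON, a list of rows, each an object with "linear": the shift along the tool's x, y, z in m, a list of three; "rotation": the turn, a rotation vector about the tool's x, y, z in rad, a list of three; "jaw": the opening, from -1 (shut) to 1 (fully open). In form: [{"linear": [tx, ty, tz], "rotation": [wx, wy, wz], "jaw": jaw}, ...]. A call has exactly 5 rows; each row shifts and turns the pose as measured when the row begins, along the tool's axes as they then stand; what a row does not reach is not made up. A row lasts 1/10 s, in which the tool goes at most 50 mm and 8.59 degrees, less where a joint would pass 70% of its speed; a pose out of reach is approached as far as the arm can. A call with a gripper value outside its range is refused whole. The fingers move at their own pace and stop on an object; the grip force is fixed at half the most. Time passes only in rows, so rows that do not move let the fingers close, or fill a call up. It gives the time, the measured TCP pose, the force and the opening at its end, in the units of the state.
- ctrl.observe(): the state, without advancing time (a new reading comes with each control period).
- ctrl.read_camera(name): name is "scene" or "top"; returns the picture (420x560x3 uint8, red, green, blue); there is no depth.
- ctrl.camera_params(name): a dict with "K" (3x3 intrinsics, pixels), "world_from_camera" (4x4, takes a point from camera to world coordinates). Camera axes: x right, y up, looking along -z (the intrinsics and any distortion apply to the point x, -y, -z); pixel columns grow to the right and rows downward; lengths in m; the calibration is good to about 2 mm. A picture is of the moment at which its call begins. camera_params takes no time and is no camera call.
- ctrl.hand_in(): hands the job in, once; it reports no verdict.
The state is a dict: "time_s": time; "qpos": joint angles; "joint_velocities": joint speeds; "joint_efforts": joint torques, N m; "eef_pos": TCP position; "tool_rot": TCP orientation; "contact_force": force on the tool from outside, world axes, zero at the start; "ft_torque": the same for the moment, N m; "finger_gap": opening from 0.0 (shut) to 1.0 (fully open).
Only numpy, scipy, OpenCV 4.12 (cv2) and the standard library are available. Lean on these libraries where they do the work, as an engineer would, in place of code of your own. Each camera call takes 0.05 s, during which the arm holds its last target.

### The job

Lay the parts from the dark wooden board out on the cork mat for the record photograph: the longer reed block flat in the middle of the mat, its length running left to right along the mat, with the key cover lying flat, centred and lengthwise on top of it. Left and right being as seen from the robot, stand the jar of rivets to the left of the block, lay the grille clip bridge side up to its right and stand the canister behind it (on the side away from the robot), each on a centre line of the mat, midway between the block and that edge of the mat. Leave the short reed block, the screwdriver and the wax tin where they are, and let go of everything.

Things in the scene. Friction and masses are not known exactly. Their poses are not given: they have to be found in the camera images.
- mat_middle (a point): Fixed rectangular cork mat, 190 mm (x) by 280 mm (y), 4 mm thick. The point is the middle of its top face. Its x axis points behind (away from the robot) and its y axis, along the mat's long side, points left as seen from the robot; the mat may be turned by up to 0.2 rad. The mat lies either left or right of the board.
- board_middle (a point): Fixed dark wooden board, 215 mm (x) by 285 mm (y), 4 mm thick, on which the parts lie at the start, mixed up in two rows of three, some 90 mm between centres along y and 105 mm along x. The point is the middle of its top face.
- block_mid (a point): The longer beechwood reed block, a solid bar 92 mm long (x), 36 mm wide (y), 28 mm high (z), flat on top, with a row of dark slots and aluminium reed plates. 0.09 kg. The point is its centre, 14 mm above its underside; x runs along its length.
- cover_mid (a point): Ruby red celluloid key cover, a flat solid bar 66 mm long (x), 20 mm wide (y), 8 mm thick (z), its +x end rounded in plan. 0.015 kg. The point is its centre, 4 mm above its underside.
- jar_mid (a point): Squat brown glass jar of brass rivets: glass 56 mm in diameter and 36 mm high, above it a tin lid 48 mm in diameter (it stays shut), 46 mm high in all. 0.14 kg. The point is its centre, 23 mm above its underside; z is up.
- canister_mid (a point): Aluminium canister with a screw cap (it stays shut), 40 mm in diameter and 62 mm high, taller and slimmer than the jar. 0.10 kg. The point is its centre, 31 mm above its underside; z is up.
- clip_mid (a point): Chrome grille clip: a plate 44 mm long (x), 18 mm wide (y), 4 mm thick, with a raised bridge 16 mm long and 18 mm wide in its middle, 13 mm high in all; it lies bridge up. 0.03 kg. The point is the middle of it, 6.5 mm above its underside.
- short_block_mid (a point): The short reed block, of the same make but 54 mm long (x), 36 mm wide, 28 mm high. It stays on the board. The point is its centre, 14 mm above its underside.
- screwdriver: Loose screwdriver, 160 mm long, lying along its own x behind the mat or the board; stays where it is.
- wax_tin_mid (a point): Round flat tin of wax with a green lid, 66 mm in diameter, 24 mm high, behind the mat or the board; stays where it is. The point is its centre, 12 mm above its underside.

How it is judged:
By the outcome, as a careful person would: the job done as asked, in the order asked, and still so for the second after the job is handed in, with the robot touching nothing.
It also fails if it takes over 128 s, if anything falls off the work surface, if the arm or the gripper's body presses on something with over 40 N, if the wrist force passes 120 N, or if a joint passes its speed limit or range.

## Working session

There is one attempt and no reset: what is moved stays moved. The work goes in short steps, Python scripts to look and compute and a shell command to move; the robot and the scene stay as the last step left them, time stands still between calls to the robot, and variables do not carry over. Pictures are saved under pics/ and viewed, and the job is handed in when it is done.

```bash
mkdir -p pics; ls
python3 - <<'E'
from cell import ctrl
import cv2, numpy as np
np.set_printoptions(precision=4,suppress=True)
print(ctrl.observe())
for n in("scene","top"):
    im=ctrl.read_camera(n); cv2.imwrite(f"pics/{n}0.png",im[:,:,::-1]); p=ctrl.camera_params(n); print(n,p)
E
```

```text
pics
{'time_s': 0.0, 'qpos': array([-1.302 ,  0.3203,  1.5657, -0.    ,  1.2574, -0.02  ]), 'joint_velocities': array([-0.0002, -0.001 , -0.    ,  0.0008,  0.0012, -0.0006]), 'joint_efforts': array([ -0.0007, -41.5529, -23.4164,   0.    ,   0.0081,  -0.    ]), 'eef_pos': array([ 0.1637, -0.551 ,  0.4039]), 'tool_rot': array([ 0.1017, -0.1019,  0.7004, -0.6991]), 'contact_force': array([-0.0723,  0.1432, -0.3852]), 'ft_torque': array([ 0.0023,  0.0069, -0.0372]), 'finger_gap': 0.9983818637344923}
scene {'K': array([[509.1509,   0.    , 280.0712],
       [  0.    , 509.1509, 208.0724],
       [  0.    ,   0.    ,   1.    ]]), 'world_from_camera': array([[ 0.4918, -0.6048,  0.6264,  1.2373],
       [ 0.8707,  0.3479, -0.3476, -0.3124],
       [-0.0077,  0.7163,  0.6977,  0.7252],
       [ 0.    ,  0.    ,  0.    ,  1.    ]])}
top {'K': array([[460.5135,   0.    , 277.9098],
       [  0.    , 460.5135, 212.8793],
       [  0.    ,   0.    ,   1.    ]]), 'world_from_camera': array([[ 0.0131,  0.9857, -0.1678,  0.4641],
       [-0.9993,  0.0188,  0.0323,  0.0257],
       [ 0.0349,  0.1672,  0.9853,  0.9082],
       [ 0.    ,  0.    ,  0.    ,  1.    ]])}
```

View pics/top0.png

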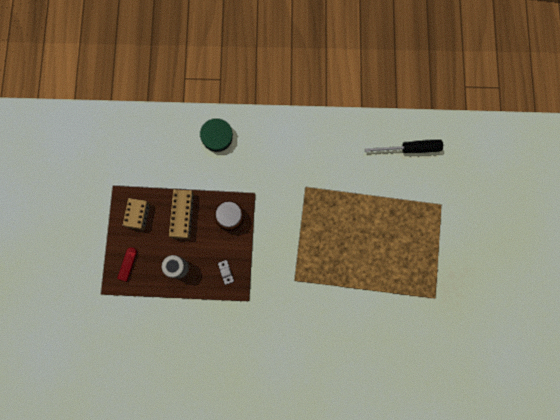

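View pics/scene0.png

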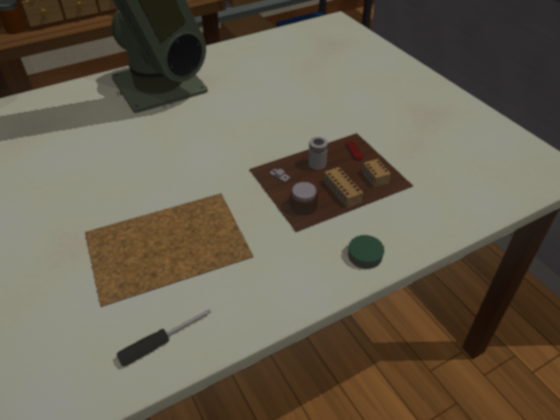

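The top view shows the board on the left (about 103–255, 186–300) and the mat on the right (295–441, 188–297). The tin at (217,134) and the screwdriver at (405,148) are both behind. I'll enlarge crops next.

```bash
cat > h.py <<'E'
import numpy as np, cv2
from cell import ctrl
np.set_printoptions(precision=4,suppress=True)
def ray(n,u,v):
    p=ctrl.camera_params(n);K=p["K"];T=p["world_from_camera"]
    d=np.array([(u-K[0,2])/K[0,0],-(v-K[1,2])/K[1,1],-1.0])
    return T[:3,3],T[:3,:3]@d
def pt(n,u,v,z):
    o,d=ray(n,u,v); return o+d*(z-o[2])/d[2]
def px(n,P):
    p=ctrl.camera_params(n);K=p["K"];T=p["world_from_camera"]
    c=T[:3,:3].T@(np.asarray(P,float)-T[:3,3]); return np.array([K[0,2]+K[0,0]*c[0]/-c[2],K[1,2]-K[1,1]*c[1]/-c[2]])
def crop(im,x0,y0,w,h,s,out):
    c=cv2.resize(im[y0:y0+h,x0:x0+w],None,fx=s,fy=s,interpolation=cv2.INTER_CUBIC)
    for i in range(0,w,10):
        cv2.line(c,(i*s,0),(i*s,6),(0,255,255),1); 
        if i%20==0: cv2.putText(c,str(x0+i),(i*s,18),0,.4,(0,255,255),1)
    for i in range(0,h,10):
        cv2.line(c,(0,i*s),(6,i*s),(0,255,255),1)
        if i%20==0: cv2.putText(c,str(y0+i),(8,i*s+4),0,.4,(0,255,255),1)
    cv2.imwrite(out,c)
def shot(n,tag):
    im=ctrl.read_camera(n)[:,:,::-1].copy(); cv2.imwrite(f"pics/{tag}.png",im); return im
E
python3 - <<'E'
from h import *
t=cv2.imread("pics/top0.png");s=cv2.imread("pics/scene0.png")
crop(t,98,180,160,120,5,"pics/tc_board.png"); crop(t,290,180,160,120,5,"pics/tc_mat.png")
crop(s,245,130,170,95,4,"pics/sc_board.png")
E
```

```text
(no output)
```

View pics/tc_board.png

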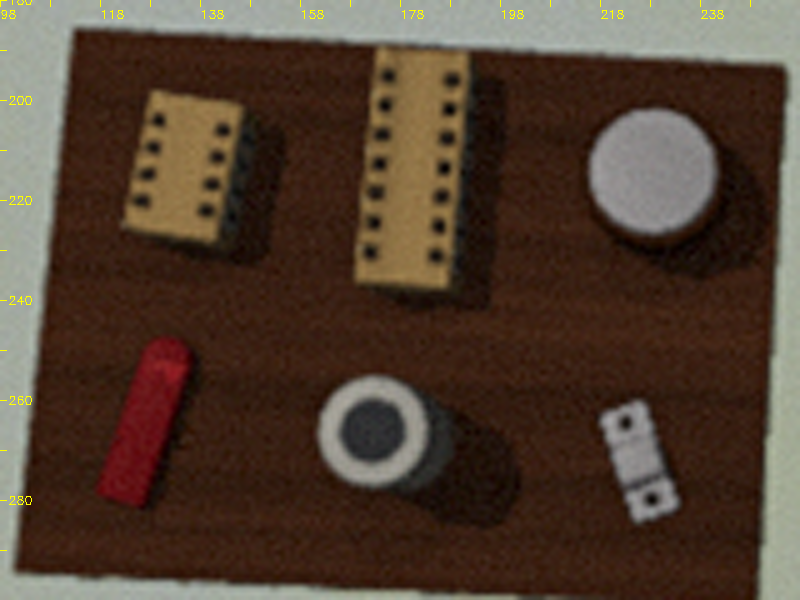

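View pics/tc_mat.png

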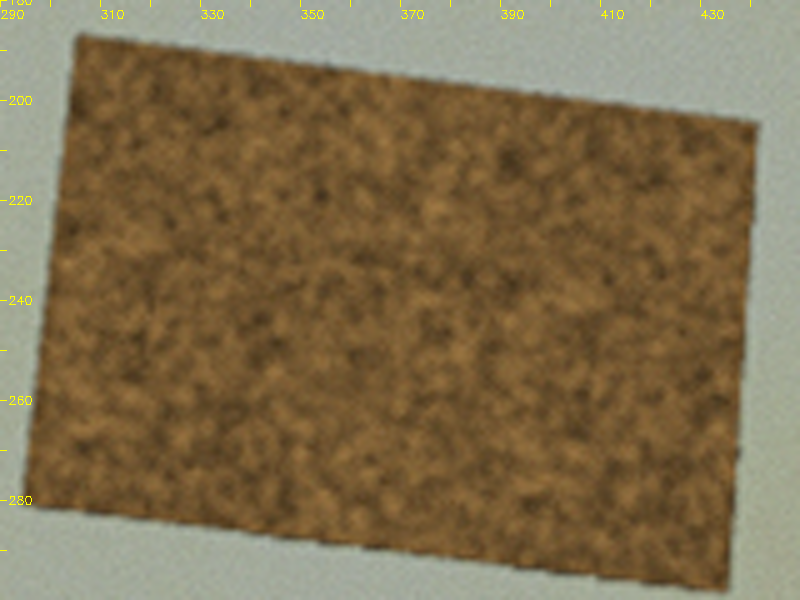

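View pics/sc_board.png

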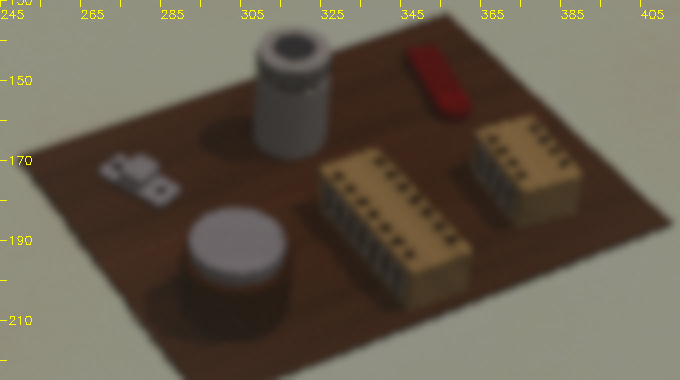

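Reading from the crops: the long block's top face has corners (378,46), (471,52), (449,289) and (355,284) in 5x crop pixels. The jar lid is at (654,172), the canister top at (374,431), the clip around (640,461), and the cover's square end is at (98,497)–(145,507). Next I convert these to positions and check them against the known sizes.

```bash
cat > m.py <<'E'
from h import *
def T(pts,x0,y0,z,s=5): return np.array([pt("top",x0+(a+.5)/s-.5,y0+(b+.5)/s-.5,z) for a,b in pts])
def rep(n,P):
    print(n,"mean",P.mean(0)[:2],"sides",[round(float(np.linalg.norm(P[i]-P[(i+1)%len(P)])*1e3),1) for i in range(len(P))])
    return P
def ang(a,b): d=b-a; return round(float(np.degrees(np.arctan2(d[1],d[0]))),2)
if __name__=="__main__":
    M=rep("mat",T([(78,34),(757,122),(728,591),(27,507)],290,180,.004)); print("y axis ang",ang(M[1],M[0]),ang(M[2],M[3]),"x",ang(M[3],M[0]),ang(M[2],M[1]))
    B=rep("block",T([(378,46),(471,52),(449,289),(355,284)],98,180,.032)); print(ang(B[3],B[0]),ang(B[2],B[1]))
    C=rep("cover",T([(147,345),(193,360),(145,507),(98,497)],98,180,.012)); print(ang(C[3],C[0]),ang(C[2],C[1])); e=T([(172,337),(122,503)],98,180,.012);print(e.mean(0),np.linalg.norm(e[0]-e[1]),ang(e[1],e[0]))
    J=T([(654,172),(589,172),(719,172)],98,180,.05);print("jar",J[0],np.linalg.norm(J[1]-J[2]))
    J=T([(374,431),(318,431),(431,431)],98,180,.066);print("can",J[0],np.linalg.norm(J[1]-J[2]))
    K=rep("clip",T([(600,411),(640,400),(680,508),(636,523)],98,180,.008));print(ang(K[3],K[0]),ang(K[2],K[1]))
    S=rep("short",T([(152,90),(244,103),(217,244),(123,229)],98,180,.032))
    B=T([(75,29),(787,66),(17,571)],98,180,.004);print("board",B)
    # scene reads, crop x245 y130 s4
    def S(a,b,z): return pt("scene",245+(a+.5)/4-.5,130+(b+.5)/4-.5,z)
    b=np.array([S(320,167,.032),S(377,149,.032),S(470,247,.032),S(407,277,.032)]);rep("s block",b)
    print("s jar",S(237,239,.05)); print("s can",S(293,46,.066))
    c=np.array([S(406,49,.012),S(434,45,.012)]);print("s cover sq end",c.mean(0),"round",S(458,112,.012))
    print("s clip",np.array([S(98,171,.008),S(181,187,.008),S(161,207,.008),S(121,153,.008)]))
    s=ctrl.observe();print(s["eef_pos"],s["tool_rot"])
E
python3 m.py
```

```text
mat mean [ 0.5639 -0.1863] sides [277.5, 188.2, 276.3, 190.0]
y axis ang 83.65 84.04 x -5.83 -6.18
block mean [0.6096 0.1842] sides [35.9, 92.4, 35.6, 92.7]
-2.45 -2.63
cover mean [0.51   0.2847] sides [18.7, 58.1, 18.3, 60.0]
-14.04 -14.47
[0.5128 0.2845 0.012 ] 0.06528096629586831 -13.01
jar [0.6063 0.0909 0.05  ] 0.0488156135308337
can [0.507  0.1875 0.066 ] 0.040524709933858115
clip mean [0.5002 0.0963] sides [16.0, 44.5, 17.8, 45.4]
19.7 22.03
short mean [0.6082 0.2712] sides [35.6, 55.2, 36.1, 54.5]
board [[0.6672 0.3255 0.004 ]
 [0.658  0.0426 0.004 ]
 [0.4549 0.3321 0.004 ]]
s block mean [0.6117 0.1829] sides [34.4, 87.5, 40.2, 92.9]
s jar [0.6085 0.0907 0.05  ]
s can [0.5069 0.1873 0.066 ]
s cover sq end [0.4846 0.2913 0.012 ] round [0.5445 0.2751 0.012 ]
s clip [[0.4846 0.079  0.008 ]
 [0.5187 0.1114 0.008 ]
 [0.5275 0.0939 0.008 ]
 [0.4775 0.0972 0.008 ]]
[ 0.1637 -0.551   0.404 ] [ 0.1017 -0.1018  0.7003 -0.6992]
```

All sizes agree to within about 2 mm, and both cameras agree with each other. Next is a planning helper, starting with the block, whose jaws go across its width.

```bash
cat > plan.py <<'E'
import sys
from h import *
from scipy.spatial.transform import Rotation as Ro
def plan(x,y,z,jawdeg=None):
    s=ctrl.observe(); w=s["tool_rot"]; R=Ro.from_quat([w[1],w[2],w[3],w[0]]); M=R.as_matrix()
    cur=np.degrees(np.arctan2(M[1,2],M[0,2])); p=s["eef_pos"]
    d=np.array([x,y,z])-p
    print("t %.2f pos"%s["time_s"],p,"jaw yaw %.2f"%cur,"tilt",M[:2,1],"q1,q6",s["qpos"][[0,5]],"F",s["contact_force"],"gap %.3f"%s["finger_gap"])
    # vertical reference: x,z tool axes horizontal
    print("world d",d,"LINEAR(tool)",M.T@d)
    if jawdeg is not None:
        for k in (-1,0,1,2):
            t=jawdeg+180*k; dy=t-cur; q1=np.degrees(np.arctan2(y,x)); q6=np.radians(q1-t)
            if abs(dy)<=200: 
                zt=np.array([np.cos(np.radians(t)),np.sin(np.radians(t)),0]); yt=np.array([0,0,-1.]); Rt=np.c_[np.cross(yt,zt),yt,zt]
                print("  jaw %.1f q6 %.2f rotvec"%(t,q6),(R.inv()*Ro.from_matrix(Rt)).as_rotvec())
if __name__=="__main__": plan(*map(float,sys.argv[1:]))
E
python3 plan.py 0.610 0.184 0.33 87.5
```

```text
t 0.10 pos [ 0.1637 -0.551   0.404 ] jaw yaw -73.45 tilt [-0.0005  0.0015] q1,q6 [-1.302 -0.02 ] F [-0.4802 -0.6333 -0.5019] gap 1.000
world d [ 0.4463  0.735  -0.074 ] LINEAR(tool) [-0.6372  0.0749 -0.5774]
  jaw -92.5 q6 1.91 rotvec [0.0016 0.3324 0.0003]
  jaw 87.5 q6 -1.23 rotvec [ 0.0004 -2.8091 -0.0023]
```

```bash
python3 -m pendant '[{"linear":[-0.032,0.0037,-0.029],"rotation":[0,0,0],"jaw":1},{"linear":[-0.032,0.0037,-0.029],"rotation":[0,0,0],"jaw":1},{"linear":[-0.032,0.0037,-0.029],"rotation":[0,0,0],"jaw":1},{"linear":[-0.032,0.0037,-0.029],"rotation":[0,0,0],"jaw":1},{"linear":[-0.032,0.0037,-0.029],"rotation":[0,0,0],"jaw":1}]'; python3 plan.py 0.610 0.184 0.33 87.5
```

```text
time_s: 0.6
eef_pos: [0.2769, -0.3648, 0.3822]
tool_rot: [0.098, -0.099, 0.701, -0.699]
contact_force: [1.2, -0.5, 0.5]
finger_gap: 1.004
t 0.60 pos [ 0.2769 -0.3648  0.3822] jaw yaw -73.99 tilt [-0.0017  0.0022] q1,q6 [-0.9466  0.3448] F [ 1.1843 -0.47    0.4744] gap 1.004
world d [ 0.3331  0.5488 -0.0522] LINEAR(tool) [-0.4716  0.0529 -0.4356]
  jaw -92.5 q6 1.91 rotvec [0.0024 0.3231 0.0014]
  jaw 87.5 q6 -1.23 rotvec [ 0.002  -2.8185 -0.0034]
```

Tracking is good. I'll continue.

```bash
python3 -m pendant '[{"linear":[-0.034,0.0038,-0.031],"rotation":[0,0,0],"jaw":1},{"linear":[-0.034,0.0038,-0.031],"rotation":[0,0,0],"jaw":1},{"linear":[-0.034,0.0038,-0.031],"rotation":[0,0,0],"jaw":1},{"linear":[-0.034,0.0038,-0.031],"rotation":[0,0,0],"jaw":1},{"linear":[-0.034,0.0038,-0.031],"rotation":[0,0,0],"jaw":1}]' >/dev/null; python3 -m pendant '[{"linear":[-0.034,0.0038,-0.031],"rotation":[0,0,0],"jaw":1},{"linear":[-0.034,0.0038,-0.031],"rotation":[0,0,0],"jaw":1},{"linear":[-0.034,0.0038,-0.031],"rotation":[0,0,0],"jaw":1},{"linear":[-0.034,0.0038,-0.031],"rotation":[0,0,0],"jaw":1},{"linear":[-0.034,0.0038,-0.031],"rotation":[0,0,0],"jaw":1}]'; python3 plan.py 0.610 0.184 0.33 87.5
```

```text
time_s: 1.6
eef_pos: [0.5236, 0.0451, 0.3416]
tool_rot: [0.097, -0.099, 0.701, -0.7]
contact_force: [0.1, -0.6, 1.1]
finger_gap: 1.004
t 1.60 pos [0.5236 0.0451 0.3416] jaw yaw -74.06 tilt [-0.0031  0.0017] q1,q6 [0.0634 1.355 ] F [ 0.112  -0.597   1.0707] gap 1.004
world d [ 0.0864  0.1389 -0.0116] LINEAR(tool) [-0.1212  0.0116 -0.1099]
  jaw -92.5 q6 1.91 rotvec [0.0021 0.3218 0.0029]
  jaw 87.5 q6 -1.23 rotvec [ 0.0042 -2.8198 -0.003 ]
```

```bash
python3 -m pendant '[{"linear":[-0.030,0.003,-0.0275],"rotation":[0,0,0],"jaw":1},{"linear":[-0.03,0.003,-0.0275],"rotation":[0,0,0],"jaw":1},{"linear":[-0.03,0.003,-0.0275],"rotation":[0,0,0],"jaw":1},{"linear":[-0.03,0.003,-0.0275],"rotation":[0,0,0],"jaw":1},{"linear":[0,0,0],"rotation":[0.002,0.11,0.003],"jaw":1}]' >/dev/null; python3 -m pendant '[{"linear":[0,0.01,0],"rotation":[0,0.11,0],"jaw":1},{"linear":[0,0.01,0],"rotation":[0,0.1,0],"jaw":1},{"linear":[0,0.01,0],"rotation":[0,0,0],"jaw":1},{"linear":[0,0.0,0],"rotation":[0,0,0],"jaw":1},{"linear":[0,0.0,0],"rotation":[0,0,0],"jaw":1}]'; python3 plan.py 0.610 0.184 0.183 87.5
```

```text
time_s: 2.6
eef_pos: [0.6127, 0.198, 0.2909]
tool_rot: [0.017, -0.012, -0.707, 0.707]
contact_force: [-0.5, 0.3, -0.4]
finger_gap: 1.002
t 2.60 pos [0.6127 0.198  0.2909] jaw yaw -92.31 tilt [-0.0071 -0.0008] q1,q6 [0.2944 1.9049] F [-0.5078  0.3441 -0.371 ] gap 1.002
world d [-0.0027 -0.014  -0.1079] LINEAR(tool) [0.0014 0.108  0.014 ]
  jaw -92.5 q6 1.91 rotvec [-0.0011  0.0032  0.007 ]
  jaw 87.5 q6 -1.23 rotvec [ 0.011  -3.1383  0.0018]
```

```bash
python3 -m pendant '[{"linear":[0.001,0.0,0.014],"rotation":[-0.001,0.003,0.007],"jaw":1},{"linear":[0,0.02,0],"rotation":[0,0,0],"jaw":1},{"linear":[0,0.02,0],"rotation":[0,0,0],"jaw":1},{"linear":[0,0.0,0],"rotation":[0,0,0],"jaw":1},{"linear":[0,0.0,0],"rotation":[0,0,0],"jaw":1}]' >/dev/null; python3 plan.py 0.610 0.184 0.183 87.5; python3 -c "
from h import *
im=shot('top','top1'); crop(im,98,150,160,120,5,'pics/top1c.png')"
```

```text
t 3.10 pos [0.6117 0.1795 0.2539] jaw yaw -92.40 tilt [0.0073 0.    ] q1,q6 [0.2678 1.8817] F [ 0.7518  0.3824 -0.153 ] gap 1.000
world d [-0.0017  0.0045 -0.0709] LINEAR(tool) [ 0.0024  0.0709 -0.0044]
  jaw -92.5 q6 1.91 rotvec [ 0.0003  0.0018 -0.0072]
  jaw 87.5 q6 -1.23 rotvec [-0.0114 -3.1398 -0.0005]
```

View pics/top1c.png

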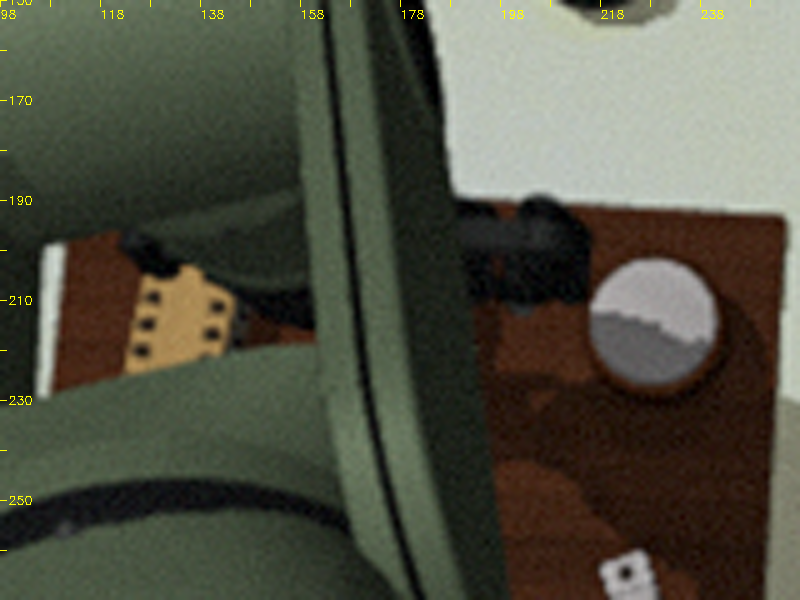

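The arm hides the grasp area from the top camera, so I rely on kinematics here. I narrow the jaws to about 60 mm for clearance to the neighbours, settle, then descend.

```bash
python3 -m pendant '[{"linear":[0.0015,0.0,-0.004],"rotation":[0,0.002,-0.006],"jaw":0.4},{"linear":[0,0.01,0],"rotation":[0,0,0],"jaw":0.4},{"linear":[0,0.01,0],"rotation":[0,0,0],"jaw":0.4},{"linear":[0,0.0,0],"rotation":[0,0,0],"jaw":0.4},{"linear":[0,0.0,0],"rotation":[0,0,0],"jaw":0.4}]' >/dev/null; python3 plan.py 0.610 0.184 0.183 87.5
```

```text
t 3.65 pos [0.6108 0.184  0.235 ] jaw yaw -92.48 tilt [0.0051 0.0014] q1,q6 [0.2745 1.8887] F [ 0.2957  0.3168 -0.313 ] gap 0.700
world d [-0.0008  0.     -0.052 ] LINEAR(tool) [0.0011 0.052  0.0001]
  jaw -92.5 q6 1.91 rotvec [ 0.0016  0.0003 -0.0051]
  jaw 87.5 q6 -1.23 rotvec [-0.008  -3.1413 -0.0025]
```

```bash
python3 -m pendant '[{"linear":[0.001,0.012,0],"rotation":[0.001,0,-0.005],"jaw":0.4},{"linear":[0,0.012,0],"rotation":[0,0,0],"jaw":0.4},{"linear":[0,0.012,0],"rotation":[0,0,0],"jaw":0.4},{"linear":[0,0.01,0],"rotation":[0,0,0],"jaw":0.4},{"linear":[0,0.0,0],"rotation":[0,0,0],"jaw":0.4}]' >/dev/null; python3 plan.py 0.610 0.184 0.183 87.5
```

```text
t 4.15 pos [0.6094 0.1841 0.184 ] jaw yaw -92.47 tilt [-0.0022 -0.    ] q1,q6 [0.2751 1.8886] F [-0.5771 -0.1932  0.0562] gap 0.700
world d [ 0.0006 -0.0001 -0.001 ] LINEAR(tool) [-0.0006  0.001   0.    ]
  jaw -92.5 q6 1.91 rotvec [-0.0001  0.0005  0.0022]
  jaw 87.5 q6 -1.23 rotvec [ 0.0035 -3.1411  0.0002]
```

```bash
python3 -m pendant '[{"linear":[0,0,0],"rotation":[0,0,0.002],"jaw":-1},{"linear":[0,0,0],"rotation":[0,0,0],"jaw":-1},{"linear":[0,0,0],"rotation":[0,0,0],"jaw":-1},{"linear":[0,0,0],"rotation":[0,0,0],"jaw":-1},{"linear":[0,0,0],"rotation":[0,0,0],"jaw":-1}]'; python3 -m pendant '[{"linear":[0,-0.0,0],"rotation":[0,0,0],"jaw":-1},{"linear":[0,-0.01,0],"rotation":[0,0,0],"jaw":-1},{"linear":[0,-0.03,0],"rotation":[0,0,0],"jaw":-1},{"linear":[0,-0.03,0],"rotation":[0,0,0],"jaw":-1},{"linear":[0,-0.03,0],"rotation":[0,0,0],"jaw":-1}]';python3 plan.py 0.5639 -0.1863 0.30 -6
```

```text
time_s: 4.65
eef_pos: [0.6099, 0.1842, 0.1849]
tool_rot: [-0.015, 0.016, 0.707, -0.707]
contact_force: [-0.3, -0.1, -1.4]
finger_gap: 0.41
time_s: 5.15
eef_pos: [0.6085, 0.1837, 0.2846]
tool_rot: [0.018, -0.012, -0.706, 0.708]
contact_force: [0.7, 0.2, -1.1]
finger_gap: 0.406
t 5.15 pos [0.6085 0.1837 0.2846] jaw yaw -92.48 tilt [-0.0091 -0.0027] q1,q6 [0.2752 1.8893] F [ 0.7118  0.1852 -1.1486] gap 0.406
world d [-0.0446 -0.37    0.0154] LINEAR(tool) [ 0.0287 -0.014   0.3717]
  jaw -186.0 q6 2.93 rotvec [-0.0097  1.6323  0.0043]
  jaw -6.0 q6 -0.21 rotvec [ 0.0043 -1.5093  0.0095]
```

The block is held (gap 0.41, about 35 mm). Next I carry it to above the mat.

```bash
python3 -m pendant '[{"linear":[0.003,-0.003,0.037],"rotation":[0,0,0.005],"jaw":-1},{"linear":[0.003,-0.003,0.037],"rotation":[0,0,0],"jaw":-1},{"linear":[0.003,-0.002,0.037],"rotation":[0,0,0],"jaw":-1},{"linear":[0.003,-0.002,0.037],"rotation":[0,0,0],"jaw":-1},{"linear":[0.003,-0.002,0.037],"rotation":[0,0,0],"jaw":-1}]' >/dev/null; python3 -m pendant '[{"linear":[0.003,0,0.037],"rotation":[0,0,0],"jaw":-1},{"linear":[0.003,0,0.037],"rotation":[0,0,0],"jaw":-1},{"linear":[0.003,0,0.037],"rotation":[0,0,0],"jaw":-1},{"linear":[0.002,0,0.03],"rotation":[0,0,0],"jaw":-1},{"linear":[0,0,0.02],"rotation":[0,0,0],"jaw":-1}]'; python3 -m pendant '[{"linear":[0,0,0],"rotation":[0,-0.14,0],"jaw":-1},{"linear":[0,0,0],"rotation":[0,-0.14,0],"jaw":-1},{"linear":[0,0,0],"rotation":[0,-0.14,0],"jaw":-1},{"linear":[0,0,0],"rotation":[0,-0.14,0],"jaw":-1},{"linear":[0,0,0],"rotation":[0,-0.14,0],"jaw":-1}]';python3 plan.py 0.5639 -0.1863 0.30 -6
```

```text
time_s: 6.15
eef_pos: [0.5678, -0.1699, 0.3126]
tool_rot: [0.005, -0.02, -0.707, 0.707]
contact_force: [0.4, -0.2, -0.5]
finger_gap: 0.406
time_s: 6.65
eef_pos: [0.5665, -0.1745, 0.3168]
tool_rot: [-0.246, 0.229, -0.662, 0.67]
contact_force: [0.8, -0.4, -0.8]
finger_gap: 0.408
t 6.65 pos [ 0.5665 -0.1745  0.3168] jaw yaw -50.79 tilt [ 0.0258 -0.0028] q1,q6 [-0.3195  0.5638] F [ 0.8153 -0.4498 -0.7938] gap 0.408
world d [-0.0026 -0.0118 -0.0168] LINEAR(tool) [0.0098 0.0168 0.0072]
  jaw -186.0 q6 2.93 rotvec [ 0.0125  2.3598 -0.0306]
  jaw -6.0 q6 -0.21 rotvec [-0.0246 -0.7815 -0.01  ]
```

```bash
python3 -m pendant '[{"linear":[0,0.003,0],"rotation":[-0.005,-0.148,-0.002],"jaw":-1},{"linear":[0,0.003,0],"rotation":[-0.005,-0.148,-0.002],"jaw":-1},{"linear":[0,0.003,0],"rotation":[-0.005,-0.148,-0.002],"jaw":-1},{"linear":[0,0.003,0],"rotation":[-0.005,-0.148,-0.002],"jaw":-1},{"linear":[0,0.003,0],"rotation":[-0.005,-0.148,-0.002],"jaw":-1}]'>/dev/null;python3 plan.py 0.5639 -0.1863 0.25 -6
```

```text
t 7.15 pos [ 0.5663 -0.1745  0.3063] jaw yaw -7.81 tilt [ 0.0046 -0.001 ] q1,q6 [-0.3184 -0.1825] F [ 0.5297 -0.6136 -0.8933] gap 0.406
world d [-0.0024 -0.0118 -0.0563] LINEAR(tool) [ 0.012   0.0563 -0.001 ]
  jaw -186.0 q6 2.93 rotvec [-0.0006  3.1101 -0.0073]
  jaw -6.0 q6 -0.21 rotvec [-0.0047 -0.0315  0.0004]
  jaw 174.0 q6 -3.36 rotvec [-0.0006  3.1101 -0.0073]
```

```bash
python3 -m pendant '[{"linear":[0.012,0.015,-0.001],"rotation":[-0.004,-0.025,0],"jaw":-1},{"linear":[0,0.02,0],"rotation":[0,0,0],"jaw":-1},{"linear":[0,0.02,0],"rotation":[0,0,0],"jaw":-1},{"linear":[0,0.02,0],"rotation":[0,0,0],"jaw":-1},{"linear":[0,0.0,0],"rotation":[0,0,0],"jaw":-1}]'>/dev/null;python3 -m pendant '[{"linear":[0,0.01,0],"rotation":[0,0,0],"jaw":-1},{"linear":[0,0,0],"rotation":[0,0,0],"jaw":-1},{"linear":[0,0,0],"rotation":[0,0,0],"jaw":-1},{"linear":[0,0,0],"rotation":[0,0,0],"jaw":-1},{"linear":[0,0.0,0],"rotation":[0,0,0],"jaw":-1}]'>/dev/null;python3 plan.py 0.5639 -0.1863 0.185 -6;  python3 -c "
from h import *
im=shot('top','top2'); crop(im,290,170,160,120,5,'pics/top2c.png')
im=shot('scene','sc2'); crop(im,80,160,190,140,4,'pics/sc2c.png')"
```

```text
t 8.15 pos [ 0.5655 -0.1872  0.2275] jaw yaw -6.12 tilt [ 0.0132 -0.005 ] q1,q6 [-0.3389 -0.2318] F [-0.0639 -0.0345 -0.8518] gap 0.407
world d [-0.0016  0.0009 -0.0425] LINEAR(tool) [-0.0009  0.0424 -0.0023]
  jaw -186.0 q6 2.93 rotvec [-0.0056  3.1394 -0.0214]
  jaw -6.0 q6 -0.21 rotvec [-0.0136 -0.0021  0.0036]
  jaw 174.0 q6 -3.36 rotvec [-0.0056  3.1394 -0.0214]
```

View pics/top2c.png

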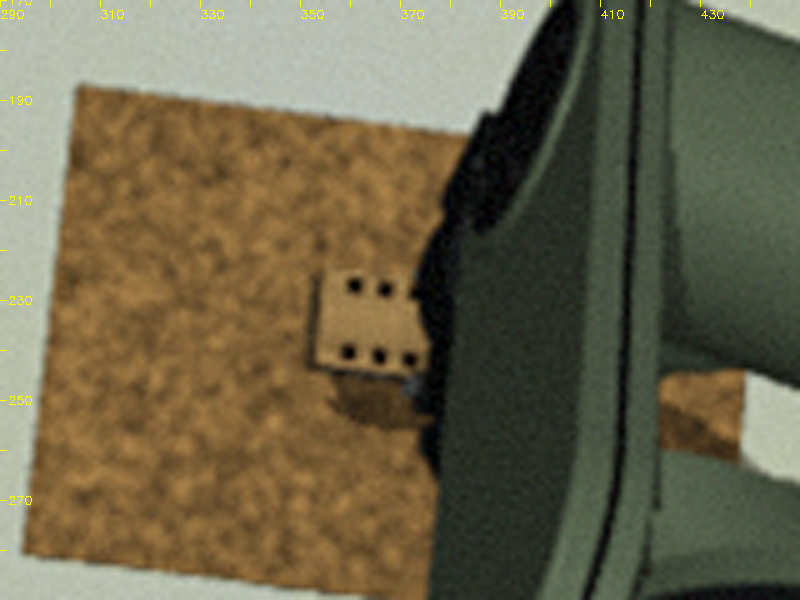

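View pics/sc2c.png

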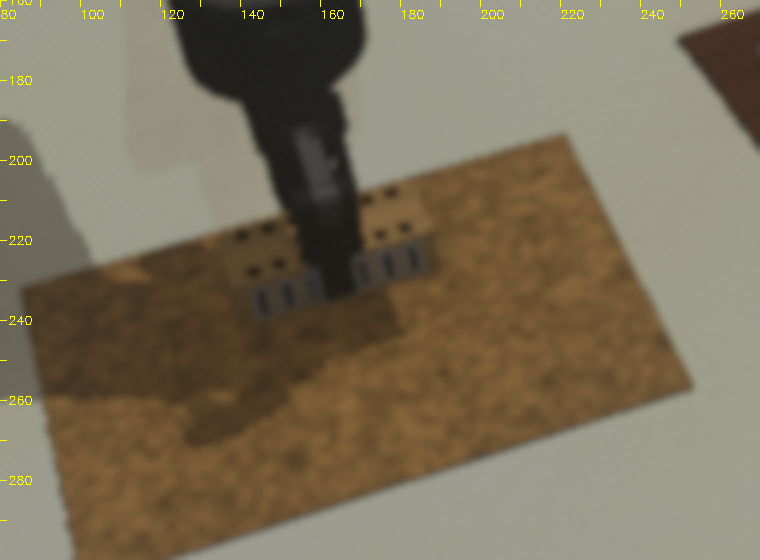

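The block is held centred, with 3 slot pairs showing on each side in the scene view. Its left end in the top crop is at (325,267)–(317,362). I'll check that position.

Run:
```python
from m import *
P=T([(325,267),(317,362)],290,170,.0745);print(P,ang(P[1],P[0]),np.linalg.norm(P[0]-P[1]));m=P.mean(0)[:2]
a=np.radians(84);print("centre est",m-.046*np.array([np.cos(a),np.sin(a)]))
```

```text
[[ 0.5899 -0.1431  0.0745]
 [ 0.5547 -0.1397  0.0745]] -5.63 0.03534494193250892
centre est [ 0.5675 -0.1871]
```

```bash
python3 -m pendant '[{"linear":[-0.001,0.012,-0.002],"rotation":[-0.0136,-0.002,0.0036],"jaw":-1},{"linear":[0,0.012,0],"rotation":[0,0,0],"jaw":-1},{"linear":[0,0.01,0],"rotation":[0,0,0],"jaw":-1},{"linear":[0,0,0],"rotation":[0,0,0],"jaw":-1},{"linear":[0,0.0,0],"rotation":[0,0,0],"jaw":-1}]'>/dev/null;python3 plan.py 0.5639 -0.1863 0.185 -6
```

```text
t 8.75 pos [ 0.5632 -0.1858  0.1894] jaw yaw -6.00 tilt [-0.0032  0.0012] q1,q6 [-0.338  -0.2334] F [ 0.3124 -0.1394 -0.5771] gap 0.406
world d [ 0.0007 -0.0005 -0.0044] LINEAR(tool) [0.0005 0.0044 0.0008]
  jaw -186.0 q6 2.93 rotvec [-0.0014 -3.1416 -0.0053]
  jaw -6.0 q6 -0.21 rotvec [ 0.0034  0.     -0.0009]
  jaw 174.0 q6 -3.36 rotvec [-0.0014 -3.1416 -0.0053]
```

```bash
python3 -m pendant '[{"linear":[0.0005,0.002,0.0008],"rotation":[0.003,0,-0.001],"jaw":-1},{"linear":[0,0.002,0],"rotation":[0,0,0],"jaw":-1},{"linear":[0,0.001,0],"rotation":[0,0,0],"jaw":-1},{"linear":[0,0,0],"rotation":[0,0,0],"jaw":-1},{"linear":[0,0.0,0],"rotation":[0,0,0],"jaw":-1}]'>/dev/null;python3 plan.py 0.5639 -0.1863 0.185 -6
```

```text
t 9.25 pos [ 0.5644 -0.1866  0.1845] jaw yaw -6.00 tilt [ 0.0013 -0.0007] q1,q6 [-0.3386 -0.2336] F [-0.5108  0.1583 -0.8299] gap 0.411
world d [-0.0005  0.0003  0.0005] LINEAR(tool) [-0.0002 -0.0005 -0.0005]
  jaw -186.0 q6 2.93 rotvec [-0.0009  3.1416 -0.0022]
  jaw -6.0 q6 -0.21 rotvec [-0.0014 -0.      0.0006]
  jaw 174.0 q6 -3.36 rotvec [-0.0009  3.1416 -0.0022]
```

```bash
python3 -m pendant '[{"linear":[0,0.0005,0],"rotation":[0,0,0],"jaw":-1},{"linear":[0,0,0],"rotation":[0,0,0],"jaw":0.3},{"linear":[0,0,0],"rotation":[0,0,0],"jaw":0.3},{"linear":[0,0,0],"rotation":[0,0,0],"jaw":0.3},{"linear":[0,0.0,0],"rotation":[0,0,0],"jaw":0.3}]';python3 -m pendant '[{"linear":[0,-0.02,0],"rotation":[0,0,0],"jaw":0.3},{"linear":[0,-0.03,0],"rotation":[0,0,0],"jaw":0.3},{"linear":[0,-0.04,0],"rotation":[0,0,0],"jaw":0.3},{"linear":[0,-0.03,0],"rotation":[0,0,0],"jaw":0.3},{"linear":[0,0.0,0],"rotation":[0,0,0],"jaw":0.3}]';python3 plan.py 0.513 0.2845 0.30 76.5
```

```text
time_s: 9.75
eef_pos: [0.5647, -0.1867, 0.185]
tool_rot: [-0.474, 0.473, -0.524, 0.527]
contact_force: [-0.2, 1.0, 0.1]
finger_gap: 0.651
time_s: 10.25
eef_pos: [0.5643, -0.1865, 0.308]
tool_rot: [-0.473, 0.473, -0.525, 0.525]
contact_force: [0.3, -0.5, 0.3]
finger_gap: 0.65
t 10.25 pos [ 0.5643 -0.1865  0.308 ] jaw yaw -6.00 tilt [-0.0002 -0.0002] q1,q6 [-0.3385 -0.2337] F [ 0.257  -0.4558  0.3295] gap 0.650
world d [-0.0513  0.471  -0.008 ] LINEAR(tool) [-0.4631  0.0079 -0.1003]
  jaw -103.5 q6 2.31 rotvec [-0.      1.7017  0.0002]
  jaw 76.5 q6 -0.83 rotvec [ 0.0002 -1.4399  0.    ]
```

```bash
python3 -m pendant '[{"linear":[-0.044,0,-0.0095],"rotation":[0,0,0],"jaw":0.3},{"linear":[-0.044,0,-0.0095],"rotation":[0,0,0],"jaw":0.3},{"linear":[-0.044,0,-0.0095],"rotation":[0,0,0],"jaw":0.3},{"linear":[-0.044,0,-0.0095],"rotation":[0,0,0],"jaw":0.3},{"linear":[-0.044,0,-0.0095],"rotation":[0,0,0],"jaw":0.3}]' >/dev/null;python3 -m pendant '[{"linear":[-0.044,0,-0.0095],"rotation":[0,0,0],"jaw":0.3},{"linear":[-0.044,0,-0.0095],"rotation":[0,0,0],"jaw":0.3},{"linear":[-0.044,0,-0.0095],"rotation":[0,0,0],"jaw":0.3},{"linear":[-0.044,0,-0.0095],"rotation":[0,0,0],"jaw":0.3},{"linear":[-0.044,0,-0.0095],"rotation":[0,0,0],"jaw":0.3}]' >/dev/null;python3 -m pendant '[{"linear":[0,0,0],"rotation":[0,-0.144,0],"jaw":0.3},{"linear":[0,0,0],"rotation":[0,-0.144,0],"jaw":0.3},{"linear":[0,0,0],"rotation":[0,-0.144,0],"jaw":0.3},{"linear":[0,0,0],"rotation":[0,-0.144,0],"jaw":0.3},{"linear":[0,0,0],"rotation":[0,-0.144,0],"jaw":0.3}]' >/dev/null;python3 -m pendant '[{"linear":[0,0,0],"rotation":[0,-0.144,0],"jaw":0.3},{"linear":[0,0,0],"rotation":[0,-0.144,0],"jaw":0.3},{"linear":[0,0,0],"rotation":[0,-0.144,0],"jaw":0.3},{"linear":[0,0,0],"rotation":[0,-0.144,0],"jaw":0.3},{"linear":[0,0,0],"rotation":[0,-0.1,0],"jaw":0.3}]' >/dev/null;python3 plan.py 0.513 0.2845 0.25 76.5;python3 -c "
from h import *
im=shot('top','top3'); crop(im,290,170,160,120,5,'pics/top3c.png')
im=shot('scene','sc3'); crop(im,80,160,190,140,4,'pics/sc3c.png')"
```

```text
t 12.25 pos [0.5097 0.2782 0.2889] jaw yaw 76.74 tilt [-0.0201 -0.011 ] q1,q6 [ 0.4799 -0.859 ] F [ 0.0344 -0.1446 -0.3845] gap 0.649
world d [ 0.0033  0.0063 -0.0389] LINEAR(tool) [0.0024 0.0388 0.0075]
  jaw -103.5 q6 2.31 rotvec [-0.0267 -3.1374 -0.024 ]
  jaw 76.5 q6 -0.83 rotvec [ 0.0153  0.004  -0.017 ]
  jaw 256.5 q6 -3.97 rotvec [-0.0267 -3.1374 -0.024 ]
```

View pics/top3c.png

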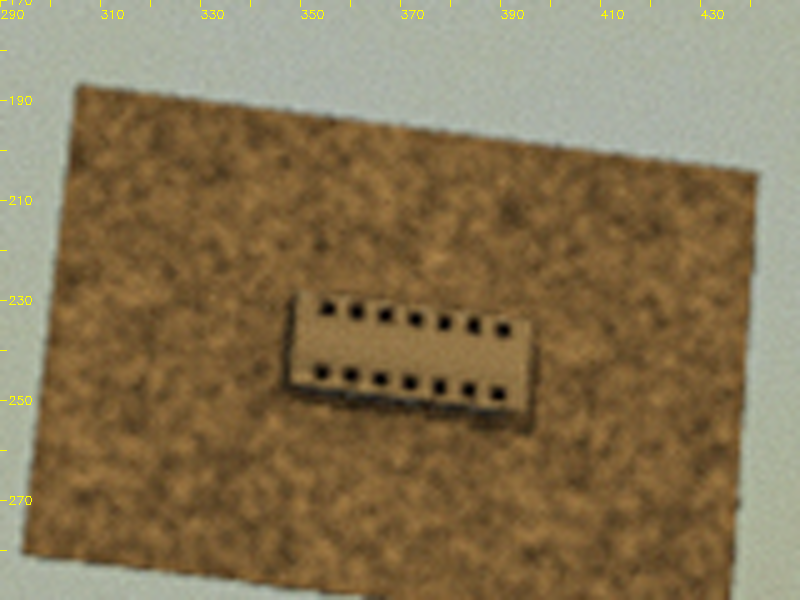

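View pics/sc3.png

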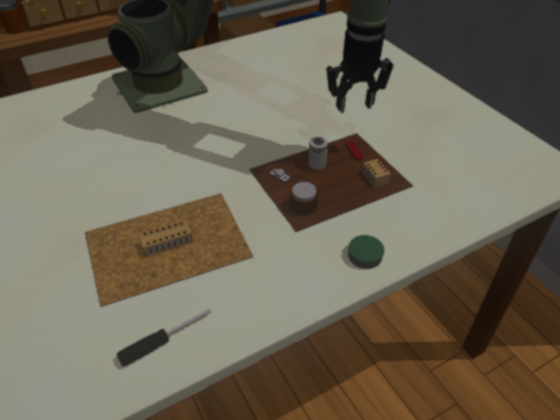

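The block lies flat on the mat with top-face corners at crop (297,292), (531,322), (528,410) and (291,384).

Run:
```python
from m import *
B=rep("block",T([(297,292),(531,322),(526,411),(289,383)],290,170,.032)); print(ang(B[1],B[0]),ang(B[2],B[3]))
S=T([(328,309),(503,330),(321,372),(498,393)],290,170,.032);print("slots",S.mean(0),ang(S[1],S[0]),ang(S[3],S[2]))
M=rep("mat",T([(78,84),(757,172),(728,641),(27,557)],290,170,.004))
```

```text
block mean [ 0.5639 -0.1845] sides [91.4, 34.6, 91.9, 35.5]
83.67 84.21
slots [ 0.5642 -0.1852  0.032 ] 84.13 84.19
mat mean [ 0.5639 -0.1863] sides [277.5, 188.2, 276.3, 190.0]
```

Block placed within about 1.5 mm and 0.2° of target. Now the cover.

```bash
python3 -m pendant '[{"linear":[0.002,0.012,0.0075],"rotation":[0.015,0.004,-0.017],"jaw":0.2},{"linear":[0,0.02,0],"rotation":[0,0,0],"jaw":0.2},{"linear":[0,0.02,0],"rotation":[0,0,0],"jaw":0.2},{"linear":[0,0,0],"rotation":[0,0,0],"jaw":0.2},{"linear":[0,0.0,0],"rotation":[0,0,0],"jaw":0.2}]' >/dev/null;python3 plan.py 0.513 0.2845 0.18 76.5
```

```text
t 12.85 pos [0.513 0.285 0.234] jaw yaw 75.51 tilt [-0.0004 -0.0007] q1,q6 [ 0.4875 -0.83  ] F [-0.5418  0.3697  0.191 ] gap 0.601
world d [-0.     -0.0005 -0.054 ] LINEAR(tool) [ 0.0001  0.054  -0.0004]
  jaw -103.5 q6 2.31 rotvec [0.0004 3.1242 0.0012]
  jaw 76.5 q6 -0.83 rotvec [ 0.0008 -0.0173 -0.0002]
  jaw 256.5 q6 -3.97 rotvec [0.0004 3.1242 0.0012]
```

```bash
python3 -m pendant '[{"linear":[0,0.015,0],"rotation":[0,-0.009,0],"jaw":0.2},{"linear":[0,0.015,0],"rotation":[0,0,0],"jaw":0.2},{"linear":[0,0.012,0],"rotation":[0,0,0],"jaw":0.2},{"linear":[0,0.007,0],"rotation":[0,0,0],"jaw":0.2},{"linear":[0,0.0,0],"rotation":[0,0,0],"jaw":0.2}]' >/dev/null;python3 plan.py 0.513 0.2845 0.18 76
```

```text
t 13.35 pos [0.5147 0.2857 0.1874] jaw yaw 75.79 tilt [0.0064 0.0029] q1,q6 [ 0.4873 -0.8352] F [0.1014 0.4334 0.0919] gap 0.597
world d [-0.0017 -0.0012 -0.0074] LINEAR(tool) [-0.0014  0.0074 -0.0016]
  jaw -104.0 q6 2.32 rotvec [-0.0086  3.138  -0.0069]
  jaw 76.0 q6 -0.82 rotvec [-0.0044 -0.0036  0.0055]
  jaw 256.0 q6 -3.96 rotvec [-0.0086  3.138  -0.0069]
```

```bash
python3 -m pendant '[{"linear":[-0.0015,0.005,-0.0015],"rotation":[-0.0045,-0.0035,0.0055],"jaw":0.0},{"linear":[0,0.002,0],"rotation":[0,0,0],"jaw":0},{"linear":[0,0,0],"rotation":[0,0,0],"jaw":0},{"linear":[0,0,0],"rotation":[0,0,0],"jaw":0},{"linear":[0,0.0,0],"rotation":[0,0,0],"jaw":0}]' >/dev/null;python3 plan.py 0.513 0.2845 0.18 76
```

```text
t 13.85 pos [0.5134 0.2849 0.1817] jaw yaw 75.98 tilt [0.0025 0.0013] q1,q6 [ 0.487  -0.8392] F [ 1.2992  0.1332 -0.3961] gap 0.499
world d [-0.0004 -0.0004 -0.0017] LINEAR(tool) [-0.0003  0.0017 -0.0004]
  jaw -104.0 q6 2.32 rotvec [-0.0033  3.1413 -0.0029]
  jaw 76.0 q6 -0.82 rotvec [-0.0019 -0.0003  0.0021]
  jaw 256.0 q6 -3.96 rotvec [-0.0033  3.1413 -0.0029]
```

The pads retract a little at 20 mm opening, so I go lower to 0.177 before closing.

```bash
python3 -m pendant '[{"linear":[0,0.0045,-0.0004],"rotation":[-0.002,0,0.002],"jaw":0.0},{"linear":[0,0,0],"rotation":[0,0,0],"jaw":0},{"linear":[0,0,0],"rotation":[0,0,0],"jaw":0},{"linear":[0,0,0],"rotation":[0,0,0],"jaw":-0.3},{"linear":[0,0.0,0],"rotation":[0,0,0],"jaw":-0.4}]' ;python3 plan.py 0.513 0.2845 0.177 76
```

```text
time_s: 14.35
eef_pos: [0.5135, 0.2845, 0.1773]
tool_rot: [0.702, -0.702, 0.086, -0.087]
contact_force: [-0.7, -0.3, 1.5]
finger_gap: 0.303
t 14.35 pos [0.5135 0.2845 0.1773] jaw yaw 75.98 tilt [0.0008 0.0002] q1,q6 [ 0.4865 -0.8395] F [-0.7326 -0.2572  1.531 ] gap 0.303
world d [-0.0005 -0.     -0.0003] LINEAR(tool) [-0.0005  0.0003 -0.0002]
  jaw -104.0 q6 2.32 rotvec [-0.0011  3.1413 -0.0006]
  jaw 76.0 q6 -0.82 rotvec [-0.0004 -0.0003  0.0007]
  jaw 256.0 q6 -3.96 rotvec [-0.0011  3.1413 -0.0006]
```

```bash
python3 -m pendant '[{"linear":[0,0,0],"rotation":[0,0,0],"jaw":-1},{"linear":[0,0,0],"rotation":[0,0,0],"jaw":-1},{"linear":[0,0,0],"rotation":[0,0,0],"jaw":-1},{"linear":[0,0,0],"rotation":[0,0,0],"jaw":-1},{"linear":[0,0.0,0],"rotation":[0,0,0],"jaw":-1}]' ;python3 -m pendant '[{"linear":[0,-0.01,0],"rotation":[0,0,0],"jaw":-1},{"linear":[0,-0.02,0],"rotation":[0,0,0],"jaw":-1},{"linear":[0,-0.035,0],"rotation":[0,0,0],"jaw":-1},{"linear":[0,-0.035,0],"rotation":[0,0,0],"jaw":-1},{"linear":[0,-0.02,0],"rotation":[0,0,0],"jaw":-1}]';python3 plan.py 0.5639 -0.1853 0.30 -6
```

```text
time_s: 14.85
eef_pos: [0.5136, 0.2846, 0.1779]
tool_rot: [0.702, -0.702, 0.086, -0.087]
contact_force: [0.4, -1.2, 1.9]
finger_gap: 0.209
time_s: 15.35
eef_pos: [0.5126, 0.2841, 0.3001]
tool_rot: [-0.7, 0.703, -0.088, 0.084]
contact_force: [-0.3, 0.9, -1.0]
finger_gap: 0.21
t 15.35 pos [0.5126 0.2841 0.3001] jaw yaw 75.98 tilt [-0.0067 -0.0037] q1,q6 [ 0.4865 -0.8395] F [-0.3033  0.889  -0.9533] gap 0.210
world d [ 0.0513 -0.4694 -0.0001] LINEAR(tool) [ 0.1635  0.0015 -0.443 ]
  jaw -6.0 q6 -0.21 rotvec [ 0.0083  1.4308 -0.0008]
  jaw 174.0 q6 -3.35 rotvec [-0.0009 -1.7107 -0.0086]
```

```bash
python3 -m pendant '[{"linear":[0.0155,0,-0.042],"rotation":[0.006,0,-0.003],"jaw":-1},{"linear":[0.0155,0,-0.042],"rotation":[0,0,0],"jaw":-1},{"linear":[0.0155,0,-0.042],"rotation":[0,0,0],"jaw":-1},{"linear":[0.0155,0,-0.042],"rotation":[0,0,0],"jaw":-1},{"linear":[0.0155,0,-0.042],"rotation":[0,0,0],"jaw":-1}]' >/dev/null;python3 -m pendant '[{"linear":[0.0155,0,-0.042],"rotation":[0,0,0],"jaw":-1},{"linear":[0.0155,0,-0.042],"rotation":[0,0,0],"jaw":-1},{"linear":[0.0155,0,-0.042],"rotation":[0,0,0],"jaw":-1},{"linear":[0.0155,0,-0.042],"rotation":[0,0,0],"jaw":-1},{"linear":[0.0155,0,-0.042],"rotation":[0,0,0],"jaw":-1}]' >/dev/null;python3 -m pendant '[{"linear":[0,0,0],"rotation":[0,0.144,0],"jaw":-1},{"linear":[0,0,0],"rotation":[0,0.144,0],"jaw":-1},{"linear":[0,0,0],"rotation":[0,0.144,0],"jaw":-1},{"linear":[0,0,0],"rotation":[0,0.144,0],"jaw":-1},{"linear":[0,0,0],"rotation":[0,0.144,0],"jaw":-1}]' >/dev/null;python3 -m pendant '[{"linear":[0,0,0],"rotation":[0,0.144,0],"jaw":-1},{"linear":[0,0,0],"rotation":[0,0.144,0],"jaw":-1},{"linear":[0,0,0],"rotation":[0,0.144,0],"jaw":-1},{"linear":[0,0,0],"rotation":[0,0.144,0],"jaw":-1},{"linear":[0,0,0],"rotation":[0,0.09,0],"jaw":-1}]' >/dev/null;python3 plan.py 0.5639 -0.1853 0.24 -6
```

```text
t 17.35 pos [ 0.5633 -0.1788  0.3168] jaw yaw -6.17 tilt [0.024 0.005] q1,q6 [-0.3299 -0.2293] F [-0.2754  0.4791  0.9157] gap 0.211
world d [ 0.0006 -0.0065 -0.0768] LINEAR(tool) [ 0.007   0.0768 -0.0005]
  jaw -186.0 q6 2.93 rotvec [ 0.0118  3.1384 -0.0366]
  jaw -6.0 q6 -0.21 rotvec [-0.0233 -0.0029 -0.0076]
  jaw 174.0 q6 -3.35 rotvec [ 0.0118  3.1384 -0.0366]
```

```bash
python3 -m pendant '[{"linear":[0.007,0.01,-0.0005],"rotation":[-0.023,-0.003,-0.0076],"jaw":-1},{"linear":[0,0.02,0],"rotation":[0,0,0],"jaw":-1},{"linear":[0,0.02,0],"rotation":[0,0,0],"jaw":-1},{"linear":[0,0.015,0],"rotation":[0,0,0],"jaw":-1},{"linear":[0,0,0],"rotation":[0,0,0],"jaw":-1}]' >/dev/null;python3 -m pendant '[{"linear":[0,0,0],"rotation":[0,0,0],"jaw":-1},{"linear":[0,0,0],"rotation":[0,0,0],"jaw":-1},{"linear":[0,0,0],"rotation":[0,0,0],"jaw":-1},{"linear":[0,0,0],"rotation":[0,0,0],"jaw":-1},{"linear":[0,0,0],"rotation":[0,0,0],"jaw":-1}]' >/dev/null;python3 plan.py 0.5639 -0.1853 0.206 -6; python3 -c "
from h import *
im=shot('top','top4'); crop(im,290,170,160,120,5,'pics/top4c.png')
im=shot('scene','sc4'); crop(im,80,160,190,140,4,'pics/sc4c.png')"
```

```text
t 18.35 pos [ 0.5621 -0.1883  0.2524] jaw yaw -5.28 tilt [-0.0004 -0.0044] q1,q6 [-0.3417 -0.2463] F [-0.5491  0.3804  0.4534] gap 0.212
world d [ 0.0018  0.003  -0.0464] LINEAR(tool) [-0.0034  0.0464  0.0015]
  jaw -186.0 q6 2.93 rotvec [ 0.007 -3.129  0.   ]
  jaw -6.0 q6 -0.21 rotvec [-0.      0.0126  0.0045]
  jaw 174.0 q6 -3.35 rotvec [ 0.007 -3.129  0.   ]
```

View pics/top4c.png

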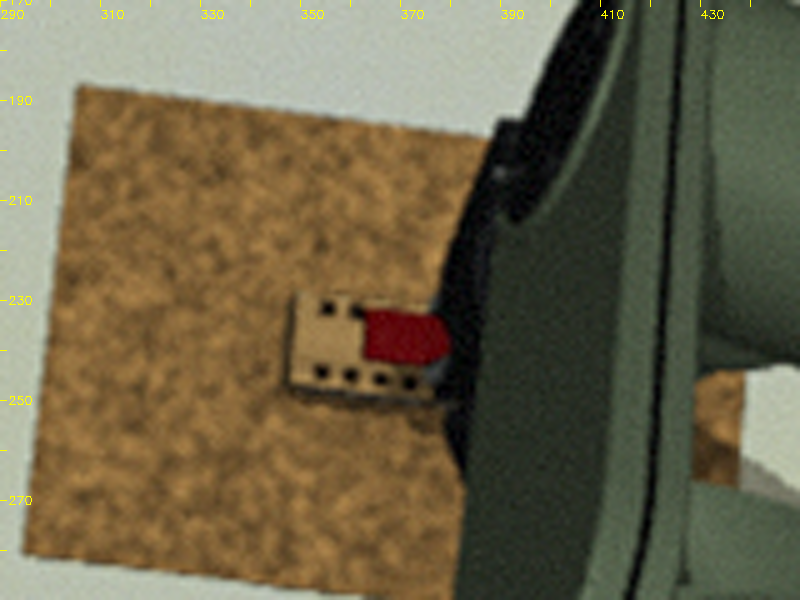

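View pics/sc4c.png

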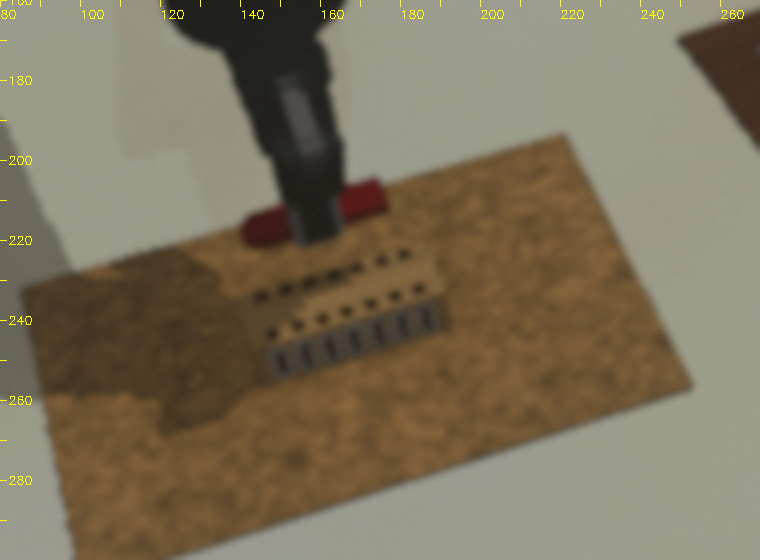

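The cover is held level with its square end to the left, edge at crop (366,309)–(363,361).

Run:
```python
from m import *
P=T([(366,309),(363,361)],290,170,.0865);print(P,ang(P[1],P[0]),np.linalg.norm(P[0]-P[1]));m=P.mean(0)[:2]
a=np.radians(84.7);print("centre est",m-.033*np.array([np.cos(a),np.sin(a)]))
```

```text
[[ 0.573  -0.1554  0.0865]
 [ 0.554  -0.154   0.0865]] -4.32 0.018977397225263155
centre est [ 0.5605 -0.1876]
```

```bash
python3 -m pendant '[{"linear":[-0.003,0.015,0.002],"rotation":[0,0.0126,0.0045],"jaw":-1},{"linear":[0,0.015,0],"rotation":[0,0,0],"jaw":-1},{"linear":[0,0.006,0],"rotation":[0,0,0],"jaw":-1},{"linear":[0,0,0],"rotation":[0,0,0],"jaw":-1},{"linear":[0,0,0],"rotation":[0,0,0],"jaw":-1}]' >/dev/null;python3 plan.py 0.5645 -0.1855 0.2065 -6
```

```text
t 18.95 pos [ 0.5646 -0.1848  0.213 ] jaw yaw -6.12 tilt [-0.0006  0.0013] q1,q6 [-0.3359 -0.2301] F [-0.1363  0.0886 -0.9775] gap 0.214
world d [-0.0001 -0.0007 -0.0065] LINEAR(tool) [0.0007 0.0065 0.    ]
  jaw -186.0 q6 2.93 rotvec [0.0019 3.1396 0.0012]
  jaw -6.0 q6 -0.21 rotvec [ 0.0008 -0.002  -0.0012]
  jaw 174.0 q6 -3.35 rotvec [0.0019 3.1396 0.0012]
```

```bash
python3 -m pendant '[{"linear":[0.0007,0.003,0],"rotation":[0.001,-0.002,-0.001],"jaw":-1},{"linear":[0,0.002,0],"rotation":[0,0,0],"jaw":-1},{"linear":[0,0.001,0],"rotation":[0,0,0],"jaw":-1},{"linear":[0,0.0003,0],"rotation":[0,0,0],"jaw":-1},{"linear":[0,0,0],"rotation":[0,0,0],"jaw":-1}]' >/dev/null;python3 plan.py 0.5645 -0.1855 0.206 -6
```

```text
t 19.45 pos [ 0.5649 -0.1857  0.2073] jaw yaw -6.01 tilt [ 0.0027 -0.0007] q1,q6 [-0.337  -0.2324] F [-0.2189  0.0031 -0.1865] gap 0.209
world d [-0.0004  0.0002 -0.0013] LINEAR(tool) [-0.0002  0.0013 -0.0005]
  jaw -186.0 q6 2.93 rotvec [-0.0006  3.1415 -0.0043]
  jaw -6.0 q6 -0.21 rotvec [-0.0027 -0.0001  0.0004]
  jaw 174.0 q6 -3.35 rotvec [-0.0006  3.1415 -0.0043]
```

```bash
python3 -m pendant '[{"linear":[0,0.001,0],"rotation":[-0.0025,0,0],"jaw":-1},{"linear":[0,0.0005,0],"rotation":[0,0,0],"jaw":-1},{"linear":[0,0,0],"rotation":[0,0,0],"jaw":-1},{"linear":[0,0,0],"rotation":[0,0,0],"jaw":-1},{"linear":[0,0,0],"rotation":[0,0,0],"jaw":-1}]' ;python3 -m pendant '[{"linear":[0,0,0],"rotation":[0,0,0],"jaw":0},{"linear":[0,0,0],"rotation":[0,0,0],"jaw":0},{"linear":[0,0,0],"rotation":[0,0,0],"jaw":0},{"linear":[0,0,0],"rotation":[0,0,0],"jaw":0},{"linear":[0,0,0],"rotation":[0,0,0],"jaw":0}]';python3 -m pendant '[{"linear":[0,-0.01,0],"rotation":[0,0,0],"jaw":0},{"linear":[0,-0.02,0],"rotation":[0,0,0],"jaw":0.3},{"linear":[0,-0.03,0],"rotation":[0,0,0],"jaw":0.5},{"linear":[0,-0.03,0],"rotation":[0,0,0],"jaw":0.7},{"linear":[0,0,0],"rotation":[0,0,0],"jaw":1}]';python3 plan.py 0.607 0.091 0.30 -3
```

```text
time_s: 19.95
eef_pos: [0.565, -0.1858, 0.2061]
tool_rot: [-0.473, 0.473, -0.525, 0.526]
contact_force: [-0.3, -0.2, -0.8]
finger_gap: 0.209
time_s: 20.45
eef_pos: [0.5651, -0.1858, 0.2063]
tool_rot: [-0.473, 0.473, -0.525, 0.526]
contact_force: [-0.0, 0.5, 0.4]
finger_gap: 0.504
time_s: 20.95
eef_pos: [0.5651, -0.1857, 0.3012]
tool_rot: [-0.473, 0.473, -0.525, 0.526]
contact_force: [1.0, 0.2, 0.3]
finger_gap: 0.983
t 20.95 pos [ 0.5651 -0.1857  0.3012] jaw yaw -6.01 tilt [ 0.0002 -0.0004] q1,q6 [-0.3368 -0.2317] F [1.0435 0.231  0.3366] gap 0.983
world d [ 0.0419  0.2767 -0.0012] LINEAR(tool) [-0.2796  0.0011  0.0127]
  jaw -183.0 q6 3.34 rotvec [-0.0006  3.089  -0.0004]
  jaw -3.0 q6 0.20 rotvec [-0.0002 -0.0526  0.0004]
  jaw 177.0 q6 -2.94 rotvec [-0.0006  3.089  -0.0004]
```

```bash
python3 -m pendant '[{"linear":[-0.042,0,0.002],"rotation":[0,0,0],"jaw":1},{"linear":[-0.042,0,0.002],"rotation":[0,0,0],"jaw":1},{"linear":[-0.042,0,0.002],"rotation":[0,0,0],"jaw":1},{"linear":[-0.042,0,0.002],"rotation":[0,0,0],"jaw":1},{"linear":[-0.042,0,0.002],"rotation":[0,0,0],"jaw":1}]' >/dev/null;python3 -m pendant '[{"linear":[-0.042,0,0.002],"rotation":[0,0,0],"jaw":1},{"linear":[-0.01,0,0],"rotation":[0,0,0],"jaw":1},{"linear":[0,0,0],"rotation":[0,0,0],"jaw":1},{"linear":[0,0,0],"rotation":[0,0,0],"jaw":1},{"linear":[0,0,0],"rotation":[0,0,0],"jaw":1}]' >/dev/null;python3 plan.py 0.607 0.091 0.25 -6;python3 -c "
from h import *
im=shot('top','top5'); crop(im,290,170,160,120,5,'pics/top5c.png')"
```

```text
t 21.95 pos [0.6049 0.0796 0.3012] jaw yaw -6.28 tilt [ 0.001  -0.0036] q1,q6 [0.1129 0.2247] F [ 0.0599  0.6174 -0.1221] gap 0.999
world d [ 0.0021  0.0114 -0.0512] LINEAR(tool) [-0.0117  0.0511  0.0008]
  jaw -186.0 q6 3.40 rotvec [-0.0054  3.1366 -0.0022]
  jaw -6.0 q6 0.25 rotvec [-0.0014 -0.0049  0.0034]
  jaw 174.0 q6 -2.89 rotvec [-0.0054  3.1366 -0.0022]
```

View pics/top5c.png

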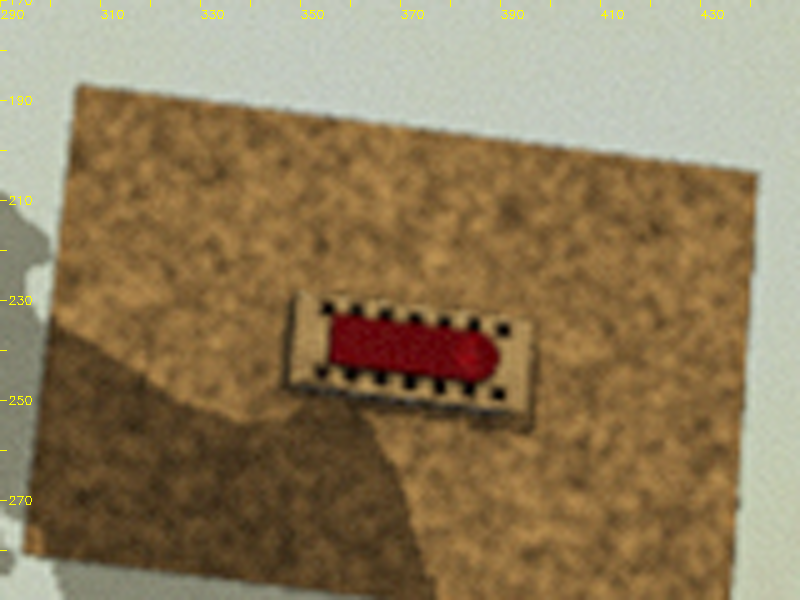

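The cover sits centred and aligned on the block. The apparent 0.8 px offset is the parallax of its 8 mm height. On to the jar.

```bash
python3 -m pendant '[{"linear":[-0.0115,0.01,0.001],"rotation":[-0.001,-0.005,0.003],"jaw":1},{"linear":[0,0.02,0],"rotation":[0,0,0],"jaw":1},{"linear":[0,0.015,0],"rotation":[0,0,0],"jaw":1},{"linear":[0,0,0],"rotation":[0,0,0],"jaw":1},{"linear":[0,0,0],"rotation":[0,0,0],"jaw":1}]' >/dev/null;python3 plan.py 0.607 0.091 0.176 -6
```

```text
t 22.50 pos [0.6077 0.0883 0.2535] jaw yaw -6.37 tilt [0.0006 0.0005] q1,q6 [0.1255 0.2364] F [ 0.071  -0.3746  0.5059] gap 0.998
world d [-0.0007  0.0027 -0.0775] LINEAR(tool) [-0.0025  0.0775 -0.001 ]
  jaw -186.0 q6 3.40 rotvec [ 0.0009  3.1351 -0.0009]
  jaw -6.0 q6 0.25 rotvec [-0.0006 -0.0064 -0.0006]
  jaw 174.0 q6 -2.89 rotvec [ 0.0009  3.1351 -0.0009]
```

```bash
python3 -m pendant '[{"linear":[-0.0025,0.01,-0.001],"rotation":[-0.001,-0.006,0],"jaw":1},{"linear":[0,0.02,0],"rotation":[0,0,0],"jaw":1},{"linear":[0,0.02,0],"rotation":[0,0,0],"jaw":1},{"linear":[0,0.015,0],"rotation":[0,0,0],"jaw":1},{"linear":[0,0.005,0],"rotation":[0,0,0],"jaw":1}]' >/dev/null;python3 -m pendant '[{"linear":[0,0,0],"rotation":[0,0,0],"jaw":1},{"linear":[0,0,0],"rotation":[0,0,0],"jaw":1},{"linear":[0,0,0],"rotation":[0,0,0],"jaw":1},{"linear":[0,0,0],"rotation":[0,0,0],"jaw":1},{"linear":[0,0,0],"rotation":[0,0,0],"jaw":1}]'>/dev/null;python3 plan.py 0.607 0.091 0.176 -6
```

```text
t 23.50 pos [0.6092 0.0919 0.1855] jaw yaw -6.01 tilt [0.0112 0.0029] q1,q6 [0.1307 0.2343] F [ 0.3871 -0.7335 -0.0397] gap 0.998
world d [-0.0022 -0.0009 -0.0095] LINEAR(tool) [ 0.0012  0.0095 -0.0022]
  jaw -186.0 q6 3.40 rotvec [ 0.0064  3.1414 -0.0171]
  jaw -6.0 q6 0.25 rotvec [-0.0109 -0.0001 -0.004 ]
  jaw 174.0 q6 -2.89 rotvec [ 0.0064  3.1414 -0.0171]
```

```bash
python3 -m pendant '[{"linear":[0.001,0.006,-0.002],"rotation":[-0.011,0,-0.004],"jaw":1},{"linear":[0,0.003,0],"rotation":[0,0,0],"jaw":1},{"linear":[0,0,0],"rotation":[0,0,0],"jaw":1},{"linear":[0,0,0],"rotation":[0,0,0],"jaw":0.6},{"linear":[0,0,0],"rotation":[0,0,0],"jaw":0}]' >/dev/null;python3 -m pendant '[{"linear":[0,0,0],"rotation":[0,0,0],"jaw":-1},{"linear":[0,0,0],"rotation":[0,0,0],"jaw":-1},{"linear":[0,0,0],"rotation":[0,0,0],"jaw":-1},{"linear":[0,0,0],"rotation":[0,0,0],"jaw":-1},{"linear":[0,0,0],"rotation":[0,0,0],"jaw":-1}]';python3 plan.py 0.607 0.091 0.176 -6
```

```text
time_s: 24.5
eef_pos: [0.6073, 0.0911, 0.1765]
tool_rot: [-0.473, 0.473, -0.525, 0.526]
contact_force: [-0.4, -0.0, 1.4]
finger_gap: 0.641
t 24.50 pos [0.6073 0.0911 0.1765] jaw yaw -6.01 tilt [0.0005 0.    ] q1,q6 [0.1301 0.2351] F [-0.3715 -0.0383  1.395 ] gap 0.641
world d [-0.0003 -0.0001 -0.0005] LINEAR(tool) [ 0.0001  0.0005 -0.0003]
  jaw -186.0 q6 3.40 rotvec [ 0.0001  3.1414 -0.0008]
  jaw -6.0 q6 0.25 rotvec [-0.0005 -0.0002 -0.0001]
  jaw 174.0 q6 -2.89 rotvec [ 0.0001  3.1414 -0.0008]
```

```bash
python3 -m pendant '[{"linear":[0,-0.01,0],"rotation":[0,0,0],"jaw":-1},{"linear":[0,-0.025,0],"rotation":[0,0,0],"jaw":-1},{"linear":[0,-0.03,0],"rotation":[0,0,0],"jaw":-1},{"linear":[0,-0.02,0],"rotation":[0,0,0],"jaw":-1},{"linear":[0,0,0],"rotation":[0,0,0],"jaw":-1}]';python3 plan.py 0.5736 -0.0938 0.25 -6
```

```text
time_s: 25.0
eef_pos: [0.6068, 0.091, 0.2647]
tool_rot: [0.472, -0.474, 0.526, -0.525]
contact_force: [0.3, 0.5, -0.6]
finger_gap: 0.641
t 25.00 pos [0.6068 0.091  0.2647] jaw yaw -6.01 tilt [-0.0033 -0.0005] q1,q6 [0.1302 0.2351] F [ 0.2533  0.5269 -0.6379] gap 0.641
world d [-0.0332 -0.1848 -0.0147] LINEAR(tool) [ 0.1873  0.0149 -0.0136]
  jaw -186.0 q6 3.08 rotvec [-0.0013  3.1414  0.005 ]
  jaw -6.0 q6 -0.06 rotvec [ 0.0032 -0.0002  0.0008]
  jaw 174.0 q6 -3.20 rotvec [-0.0013  3.1414  0.005 ]
```

```bash
python3 -m pendant '[{"linear":[0.04,0,-0.0028],"rotation":[0.003,0,0],"jaw":-1},{"linear":[0.04,0,-0.0028],"rotation":[0,0,0],"jaw":-1},{"linear":[0.04,0,-0.0028],"rotation":[0,0,0],"jaw":-1},{"linear":[0.04,0,-0.0028],"rotation":[0,0,0],"jaw":-1},{"linear":[0.015,0,-0.002],"rotation":[0,0,0],"jaw":-1}]'>/dev/null;python3 -m pendant '[{"linear":[0,0,0],"rotation":[0,0,0],"jaw":-1},{"linear":[0,0,0],"rotation":[0,0,0],"jaw":-1},{"linear":[0,0,0],"rotation":[0,0,0],"jaw":-1},{"linear":[0,0,0],"rotation":[0,0,0],"jaw":-1},{"linear":[0,0,0],"rotation":[0,0,0],"jaw":-1}]';python3 plan.py 0.5736 -0.0938 0.22 -6
```

```text
time_s: 26.0
eef_pos: [0.5739, -0.0818, 0.2602]
tool_rot: [0.474, -0.475, 0.526, -0.522]
contact_force: [-0.2, -1.1, -1.6]
finger_gap: 0.637
t 26.00 pos [ 0.5739 -0.0818  0.2602] jaw yaw -5.62 tilt [-0.0046  0.0028] q1,q6 [-0.1619 -0.0653] F [-0.2005 -1.134  -1.5694] gap 0.637
world d [-0.0003 -0.012  -0.0402] LINEAR(tool) [0.0121 0.0401 0.0011]
  jaw -186.0 q6 3.08 rotvec [-0.0036 -3.135  -0.0077]
  jaw -6.0 q6 -0.06 rotvec [ 0.0049  0.0066 -0.0023]
  jaw 174.0 q6 -3.20 rotvec [-0.0036 -3.135  -0.0077]
```

```bash
python3 -m pendant '[{"linear":[0.0115,0,0.001],"rotation":[0.005,0.006,-0.002],"jaw":-1},{"linear":[0,0.02,0],"rotation":[0,0,0],"jaw":-1},{"linear":[0,0.015,0],"rotation":[0,0,0],"jaw":-1},{"linear":[0,0.01,0],"rotation":[0,0,0],"jaw":-1},{"linear":[0,0,0],"rotation":[0,0,0],"jaw":-1}]'>/dev/null;python3 plan.py 0.5736 -0.0938 0.1765 -6; python3 -c "
from h import *
im=shot('scene','sc6'); crop(im,80,160,190,140,4,'pics/sc6c.png')"
```

```text
t 26.50 pos [ 0.5751 -0.0938  0.2148] jaw yaw -5.80 tilt [ 0.0048 -0.0016] q1,q6 [-0.1812 -0.0793] F [-0.3107  0.2943 -1.5693] gap 0.641
world d [-0.0015 -0.     -0.0383] LINEAR(tool) [ 0.0002  0.0383 -0.0016]
  jaw -186.0 q6 3.08 rotvec [ 0.0017 -3.1381  0.0078]
  jaw -6.0 q6 -0.06 rotvec [-0.005   0.0035  0.0011]
  jaw 174.0 q6 -3.20 rotvec [ 0.0017 -3.1381  0.0078]
```

View pics/sc6c.png

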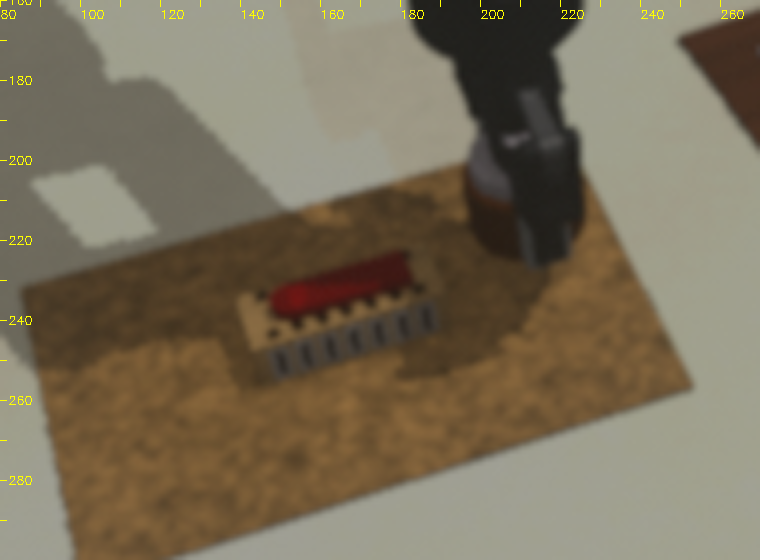

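The jar is held upright at about scene (214,205), left of the block and clear of it. Lowering it now.

```bash
python3 -m pendant '[{"linear":[0,0.012,-0.0015],"rotation":[-0.005,0.0035,0.001],"jaw":-1},{"linear":[0,0.012,0],"rotation":[0,0,0],"jaw":-1},{"linear":[0,0.007,0],"rotation":[0,0,0],"jaw":-1},{"linear":[0,0,0],"rotation":[0,0,0],"jaw":-1},{"linear":[0,0,0],"rotation":[0,0,0],"jaw":-1}]'>/dev/null;python3 plan.py 0.5736 -0.0938 0.1765 -6
```

```text
t 27.05 pos [ 0.5745 -0.0939  0.1831] jaw yaw -6.02 tilt [ 0.0035 -0.0008] q1,q6 [-0.1818 -0.0766] F [-0.6406  0.2003 -0.8055] gap 0.640
world d [-0.0009  0.0001 -0.0066] LINEAR(tool) [-0.0001  0.0066 -0.001 ]
  jaw -186.0 q6 3.08 rotvec [-0.0007  3.1413 -0.0056]
  jaw -6.0 q6 -0.06 rotvec [-0.0036 -0.0003  0.0004]
  jaw 174.0 q6 -3.20 rotvec [-0.0007  3.1413 -0.0056]
```

```bash
python3 -m pendant '[{"linear":[0,0.004,-0.001],"rotation":[-0.0035,0,0],"jaw":-1},{"linear":[0,0.002,0],"rotation":[0,0,0],"jaw":-1},{"linear":[0,0.001,0],"rotation":[0,0,0],"jaw":-1},{"linear":[0,0.0003,0],"rotation":[0,0,0],"jaw":-1},{"linear":[0,0,0],"rotation":[0,0,0],"jaw":-1}]'>/dev/null;python3 plan.py 0.5736 -0.0938 0.1765 -6
```

```text
t 27.55 pos [ 0.5739 -0.0938  0.1767] jaw yaw -6.00 tilt [ 0.002  -0.0008] q1,q6 [-0.1817 -0.0764] F [-0.3249 -0.0102 -1.3848] gap 0.641
world d [-0.0003  0.     -0.0002] LINEAR(tool) [-0.      0.0002 -0.0003]
  jaw -186.0 q6 3.08 rotvec [-0.001   3.1415 -0.0032]
  jaw -6.0 q6 -0.06 rotvec [-0.002  -0.0001  0.0006]
  jaw 174.0 q6 -3.20 rotvec [-0.001   3.1415 -0.0032]
```

Release, then lift and go to the clip.

```bash
python3 -m pendant '[{"linear":[0,0.0005,0],"rotation":[-0.002,0,0],"jaw":-1},{"linear":[0,0,0],"rotation":[0,0,0],"jaw":1},{"linear":[0,0,0],"rotation":[0,0,0],"jaw":1},{"linear":[0,0,0],"rotation":[0,0,0],"jaw":1},{"linear":[0,0,0],"rotation":[0,0,0],"jaw":1}]';python3 -m pendant '[{"linear":[0,-0.01,0],"rotation":[0,0,0],"jaw":1},{"linear":[0,-0.03,0],"rotation":[0,0,0],"jaw":1},{"linear":[0,-0.035,0],"rotation":[0,0,0],"jaw":1},{"linear":[0,-0.035,0],"rotation":[0,0,0],"jaw":1},{"linear":[0,0,0],"rotation":[0,0,0],"jaw":0.5}]';python3 plan.py 0.5 0.096 0.27 -69
```

```text
time_s: 28.05
eef_pos: [0.5744, -0.0939, 0.1768]
tool_rot: [-0.473, 0.473, -0.525, 0.526]
contact_force: [-0.1, -0.0, -0.8]
finger_gap: 1.002
time_s: 28.55
eef_pos: [0.5743, -0.0938, 0.2921]
tool_rot: [-0.473, 0.473, -0.525, 0.526]
contact_force: [0.7, -0.7, 0.2]
finger_gap: 0.853
t 28.55 pos [ 0.5743 -0.0938  0.2921] jaw yaw -6.01 tilt [ 0.0005 -0.0007] q1,q6 [-0.1816 -0.0764] F [ 0.6674 -0.7283  0.1944] gap 0.853
world d [-0.0743  0.1898 -0.0221] LINEAR(tool) [-0.181   0.0219 -0.0938]
  jaw -69.0 q6 1.39 rotvec [-0.0008  1.0994  0.0002]
  jaw 111.0 q6 -1.75 rotvec [ 0.0003 -2.0422  0.001 ]
```

```bash
python3 -m pendant '[{"linear":[-0.036,0,-0.019],"rotation":[0,0,0],"jaw":0.5},{"linear":[-0.036,0,-0.019],"rotation":[0,0,0],"jaw":0.3},{"linear":[-0.036,0,-0.019],"rotation":[0,0,0],"jaw":0.2},{"linear":[-0.036,0,-0.019],"rotation":[0,0,0],"jaw":0.2},{"linear":[-0.028,0,-0.014],"rotation":[0,0,0],"jaw":0.2}]'>/dev/null;python3 -m pendant '[{"linear":[0,0,0],"rotation":[0,0.14,0],"jaw":0.2},{"linear":[0,0,0],"rotation":[0,0.14,0],"jaw":0.2},{"linear":[0,0,0],"rotation":[0,0.14,0],"jaw":0.2},{"linear":[0,0,0],"rotation":[0,0.14,0],"jaw":0.2},{"linear":[0,0,0],"rotation":[0,0.14,0],"jaw":0.2}]'>/dev/null;python3 -m pendant '[{"linear":[0,0,0],"rotation":[0,0.14,0],"jaw":0.2},{"linear":[0,0,0],"rotation":[0,0.14,0],"jaw":0.2},{"linear":[0,0,0],"rotation":[0,0.1,0],"jaw":0.2},{"linear":[0,0,0],"rotation":[0,0,0],"jaw":0.2},{"linear":[0,0,0],"rotation":[0,0,0],"jaw":0.2}]'>/dev/null;python3 plan.py 0.5 0.096 0.24 -69;python3 -c "
from h import *
im=shot('top','top7'); crop(im,290,170,160,120,5,'pics/top7c.png')
im=shot('scene','sc7')"
```

```text
t 30.05 pos [0.4964 0.0931 0.2918] jaw yaw -70.32 tilt [-0.0007 -0.0023] q1,q6 [0.1633 1.3921] F [ 0.5122  0.2101 -0.7299] gap 0.597
world d [ 0.0036  0.0029 -0.0518] LINEAR(tool) [-0.0045  0.0518 -0.0016]
  jaw -249.0 q6 4.54 rotvec [-0.0023  3.1186 -0.0029]
  jaw -69.0 q6 1.39 rotvec [-0.0019 -0.023   0.0014]
  jaw 111.0 q6 -1.75 rotvec [-0.0023  3.1186 -0.0029]
```

View pics/top7c.png

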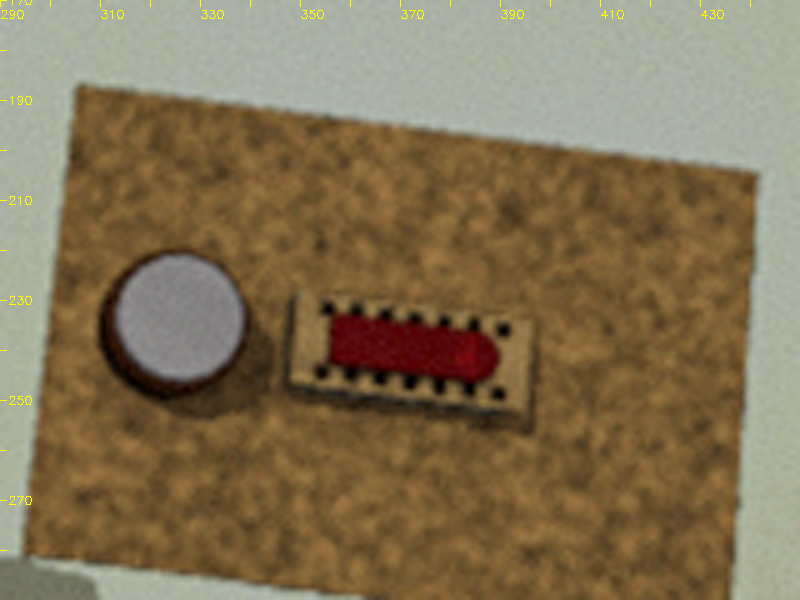

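View pics/sc7.png

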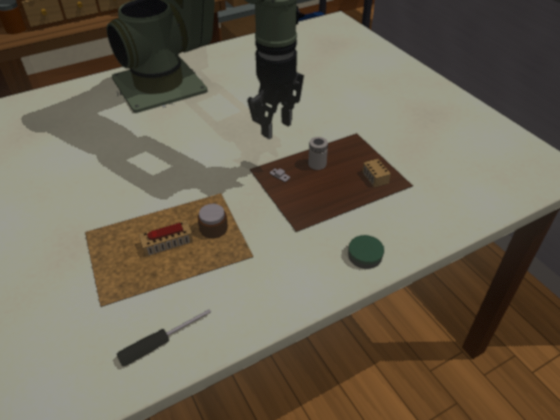

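The jar stands with its lid centre at crop (181,317). I'll verify that while moving to the clip.

```bash
python3 - <<'E'
from m import *
print(T([(181,317)],290,170,.05))
E
python3 -m pendant '[{"linear":[-0.0045,0.01,-0.0016],"rotation":[-0.002,-0.023,0.0014],"jaw":0.2},{"linear":[0,0.02,0],"rotation":[0,0,0],"jaw":0.2},{"linear":[0,0.02,0],"rotation":[0,0,0],"jaw":0.2},{"linear":[0,0.01,0],"rotation":[0,0,0],"jaw":0.1},{"linear":[0,0,0],"rotation":[0,0,0],"jaw":0.1}]'>/dev/null;python3 plan.py 0.5 0.096 0.177 -69
```

```text
[[ 0.5735 -0.0932  0.05  ]]
t 30.65 pos [0.5013 0.0969 0.2285] jaw yaw -68.56 tilt [0.002  0.0011] q1,q6 [0.1682 1.364 ] F [ 0.8448 -0.7672 -0.0012] gap 0.548
world d [-0.0013 -0.0009 -0.0515] LINEAR(tool) [0.0016 0.0515 0.0004]
  jaw -249.0 q6 4.54 rotvec [-0.0035 -3.1339 -0.0004]
  jaw -69.0 q6 1.39 rotvec [ 0.0003  0.0077 -0.0022]
  jaw 111.0 q6 -1.75 rotvec [-0.0035 -3.1339 -0.0004]
```

```bash
python3 -m pendant '[{"linear":[0.0016,0.014,0.0004],"rotation":[0,0.0077,-0.002],"jaw":0},{"linear":[0,0.014,0],"rotation":[0,0,0],"jaw":0},{"linear":[0,0.01,0],"rotation":[0,0,0],"jaw":0},{"linear":[0,0.006,0],"rotation":[0,0,0],"jaw":0},{"linear":[0,0,0],"rotation":[0,0,0],"jaw":0}]'>/dev/null;python3 plan.py 0.5 0.096 0.177 -69
```

```text
t 31.15 pos [0.5018 0.0965 0.1845] jaw yaw -68.86 tilt [0.0047 0.0013] q1,q6 [0.1673 1.3686] F [ 0.3374 -0.377  -0.1196] gap 0.499
world d [-0.0018 -0.0005 -0.0075] LINEAR(tool) [ 0.0019  0.0075 -0.0002]
  jaw -249.0 q6 4.54 rotvec [-0.0075 -3.1392  0.0008]
  jaw -69.0 q6 1.39 rotvec [-0.0005  0.0024 -0.0048]
  jaw 111.0 q6 -1.75 rotvec [-0.0075 -3.1392  0.0008]
```

```bash
python3 -m pendant '[{"linear":[0.0018,0.005,0],"rotation":[0,0.0024,-0.005],"jaw":0},{"linear":[0,0.002,0],"rotation":[0,0,0],"jaw":0},{"linear":[0,0.001,0],"rotation":[0,0,0],"jaw":0},{"linear":[0,0,0],"rotation":[0,0,0],"jaw":-0.2},{"linear":[0,0,0],"rotation":[0,0,0],"jaw":-0.4}]'>/dev/null;python3 plan.py 0.5 0.096 0.177 -69; python3 -m pendant '[{"linear":[0,0,0],"rotation":[0,0,0],"jaw":-1},{"linear":[0,0,0],"rotation":[0,0,0],"jaw":-1},{"linear":[0,0,0],"rotation":[0,0,0],"jaw":-1},{"linear":[0,0,0],"rotation":[0,0,0],"jaw":-1},{"linear":[0,0,0],"rotation":[0,0,0],"jaw":-1}]';python3 plan.py 0.5 0.096 0.177 -69
```

```text
t 31.65 pos [0.5007 0.0959 0.1774] jaw yaw -69.00 tilt [ 0.0029 -0.0001] q1,q6 [0.1668 1.3718] F [ 0.8739 -0.5367  0.476 ] gap 0.301
world d [-0.0007  0.0001 -0.0004] LINEAR(tool) [ 0.0007  0.0004 -0.0004]
  jaw -249.0 q6 4.54 rotvec [ 0.0042  3.1416 -0.0017]
  jaw -69.0 q6 1.39 rotvec [-0.0011 -0.     -0.0026]
  jaw 111.0 q6 -1.75 rotvec [ 0.0042  3.1416 -0.0017]
time_s: 32.15
eef_pos: [0.5009, 0.096, 0.1782]
tool_rot: [-0.13, 0.127, -0.695, 0.695]
contact_force: [-0.6, 1.1, 0.1]
finger_gap: 0.185
t 32.15 pos [0.5009 0.096  0.1782] jaw yaw -69.00 tilt [0.004  0.0002] q1,q6 [0.167  1.3718] F [-0.6363  1.1337  0.1009] gap 0.185
world d [-0.0009 -0.     -0.0012] LINEAR(tool) [ 0.0008  0.0012 -0.0003]
  jaw -249.0 q6 4.54 rotvec [-0.006  -3.1415  0.002 ]
  jaw -69.0 q6 1.39 rotvec [-0.0013  0.0001 -0.0038]
  jaw 111.0 q6 -1.75 rotvec [-0.006  -3.1415  0.002 ]
```

```bash
python3 -m pendant '[{"linear":[0,-0.01,0],"rotation":[0,0,-0.003],"jaw":-1},{"linear":[0,-0.025,0],"rotation":[0,0,0],"jaw":-1},{"linear":[0,-0.035,0],"rotation":[0,0,0],"jaw":-1},{"linear":[0,-0.03,0],"rotation":[0,0,0],"jaw":-1},{"linear":[0,0,0],"rotation":[0,0,0],"jaw":-1}]';python3 plan.py 0.5542 -0.2788 0.28 -6
```

```text
time_s: 32.65
eef_pos: [0.5007, 0.096, 0.283]
tool_rot: [-0.128, 0.13, -0.695, 0.696]
contact_force: [-0.4, 0.3, -1.3]
finger_gap: 0.192
t 32.65 pos [0.5007 0.096  0.283 ] jaw yaw -69.00 tilt [-0.0017 -0.0016] q1,q6 [0.1673 1.3726] F [-0.3825  0.2758 -1.3493] gap 0.192
world d [ 0.0535 -0.3748 -0.003 ] LINEAR(tool) [0.0844 0.0035 0.3691]
  jaw -186.0 q6 2.78 rotvec [-0.0027  2.042   0.0005]
  jaw -6.0 q6 -0.36 rotvec [ 0.0004 -1.0996  0.0024]
```

```bash
python3 -m pendant '[{"linear":[0.009,0,0.04],"rotation":[0,0,0.002],"jaw":-1},{"linear":[0.009,0,0.04],"rotation":[0,0,0],"jaw":-1},{"linear":[0.009,0,0.04],"rotation":[0,0,0],"jaw":-1},{"linear":[0.009,0,0.04],"rotation":[0,0,0],"jaw":-1},{"linear":[0.009,0,0.04],"rotation":[0,0,0],"jaw":-1}]'>/dev/null;python3 -m pendant '[{"linear":[0.009,0,0.04],"rotation":[0,0,0],"jaw":-1},{"linear":[0.009,0,0.04],"rotation":[0,0,0],"jaw":-1},{"linear":[0.009,0,0.04],"rotation":[0,0,0],"jaw":-1},{"linear":[0.007,0,0.03],"rotation":[0,0,0],"jaw":-1},{"linear":[0,0,0],"rotation":[0,0,0],"jaw":-1}]'>/dev/null;python3 -m pendant '[{"linear":[0,0,0],"rotation":[0,-0.14,0],"jaw":-1},{"linear":[0,0,0],"rotation":[0,-0.14,0],"jaw":-1},{"linear":[0,0,0],"rotation":[0,-0.14,0],"jaw":-1},{"linear":[0,0,0],"rotation":[0,-0.14,0],"jaw":-1},{"linear":[0,0,0],"rotation":[0,-0.14,0],"jaw":-1}]'>/dev/null;python3 -m pendant '[{"linear":[0,0,0],"rotation":[0,-0.14,0],"jaw":-1},{"linear":[0,0,0],"rotation":[0,-0.14,0],"jaw":-1},{"linear":[0,0,0],"rotation":[0,-0.08,0],"jaw":-1},{"linear":[0,0,0],"rotation":[0,0,0],"jaw":-1},{"linear":[0,0,0],"rotation":[0,0,0],"jaw":-1}]';python3 plan.py 0.5542 -0.2788 0.23 -6
```

```text
time_s: 34.65
eef_pos: [0.5495, -0.2638, 0.2766]
tool_rot: [0.474, -0.477, 0.53, -0.516]
contact_force: [0.5, -0.5, 0.2]
finger_gap: 0.195
t 34.65 pos [ 0.5495 -0.2638  0.2766] jaw yaw -5.50 tilt [-0.0162  0.0123] q1,q6 [-0.4673 -0.3734] F [ 0.5148 -0.5015  0.18  ] gap 0.195
world d [ 0.0047 -0.015  -0.0466] LINEAR(tool) [0.015  0.0463 0.0069]
  jaw -186.0 q6 2.78 rotvec [-0.0166 -3.1329 -0.0271]
  jaw -6.0 q6 -0.36 rotvec [ 0.0173  0.0086 -0.0106]
  jaw 174.0 q6 -3.50 rotvec [-0.0166 -3.1329 -0.0271]
```

```bash
python3 -m pendant '[{"linear":[0.0145,0,0.0065],"rotation":[0.017,0.0086,-0.0106],"jaw":-1},{"linear":[0,0.02,0],"rotation":[0,0,0],"jaw":-1},{"linear":[0,0.015,0],"rotation":[0,0,0],"jaw":-1},{"linear":[0,0.01,0],"rotation":[0,0,0],"jaw":-1},{"linear":[0,0,0],"rotation":[0,0,0],"jaw":-1}]'>/dev/null;python3 plan.py 0.5542 -0.2788 0.178 -6; python3 -c "
from h import *
im=shot('top','top8'); crop(im,290,170,160,120,5,'pics/top8c.png')
im=shot('scene','sc8'); crop(im,80,160,190,140,4,'pics/sc8c.png')"
```

```text
t 35.15 pos [ 0.5563 -0.2821  0.2304] jaw yaw -6.35 tilt [ 0.0057 -0.0049] q1,q6 [-0.4874 -0.3753] F [-0.8926 -0.0316  0.0747] gap 0.188
world d [-0.0021  0.0033 -0.0524] LINEAR(tool) [-0.0033  0.0524 -0.0028]
  jaw -186.0 q6 2.78 rotvec [-0.0067  3.1354 -0.0098]
  jaw -6.0 q6 -0.36 rotvec [-0.0062 -0.0061  0.0043]
  jaw 174.0 q6 -3.50 rotvec [-0.0067  3.1354 -0.0098]
```

View pics/sc8c.png

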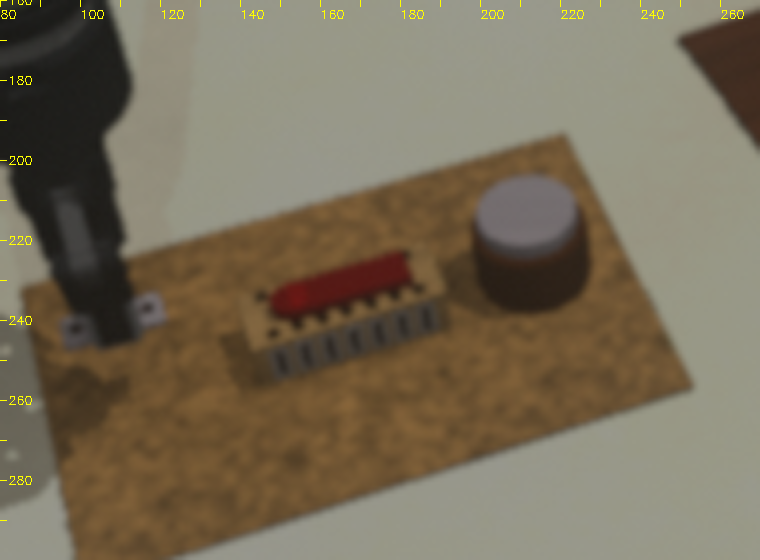

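View pics/top8c.png

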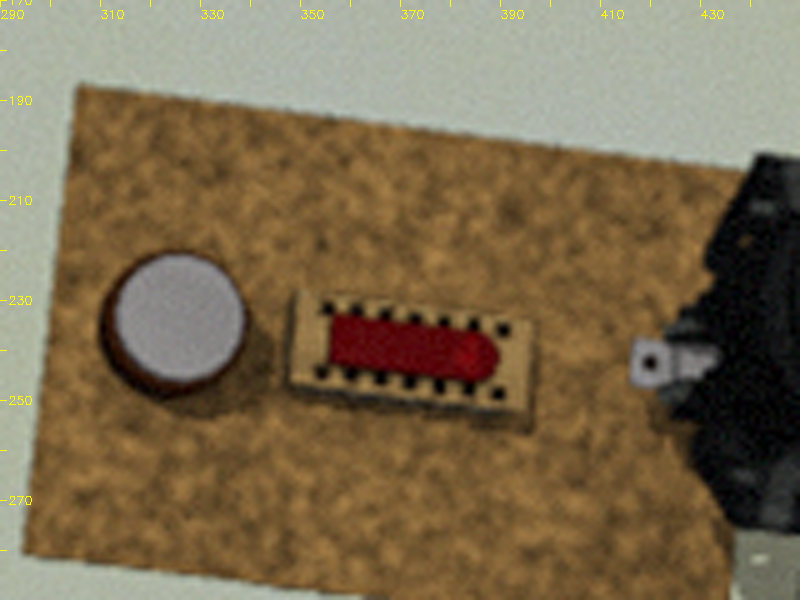

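The clip is held with its bridge up, left end at top crop (632,362).

```bash
python3 - <<'E'
from m import *
P=T([(634,338),(631,386)],290,170,.060);m=P.mean(0)[:2];print(P,np.linalg.norm(P[0]-P[1]))
a=np.radians(83.7);print("centre",m-.022*np.array([np.cos(a),np.sin(a)]))
E
python3 -m pendant '[{"linear":[-0.003,0.012,-0.0025],"rotation":[-0.006,-0.006,0.004],"jaw":-1},{"linear":[0,0.015,0],"rotation":[0,0,0],"jaw":-1},{"linear":[0,0.01,0],"rotation":[0,0,0],"jaw":-1},{"linear":[0,0.002,0],"rotation":[0,0,0],"jaw":-1},{"linear":[0,0,0],"rotation":[0,0,0],"jaw":-1}]'>/dev/null;python3 plan.py 0.5542 -0.2788 0.178 -6
```

```text
[[ 0.5673 -0.2621  0.06  ]
 [ 0.5493 -0.2603  0.06  ]] 0.01813184981171718
centre [ 0.5559 -0.2831]
t 35.75 pos [ 0.5553 -0.279   0.1927] jaw yaw -5.96 tilt [ 0.006 -0.003] q1,q6 [-0.4841 -0.3803] F [ 0.9512  0.2992 -0.5677] gap 0.189
world d [-0.0011  0.0002 -0.0147] LINEAR(tool) [-0.0001  0.0147 -0.0012]
  jaw -186.0 q6 2.78 rotvec [ 0.0037 -3.1408  0.0099]
  jaw -6.0 q6 -0.36 rotvec [-0.0063  0.0008  0.0024]
  jaw 174.0 q6 -3.50 rotvec [ 0.0037 -3.1408  0.0099]
```

```bash
python3 -m pendant '[{"linear":[0,0.006,-0.001],"rotation":[-0.006,0,0.002],"jaw":-1},{"linear":[0,0.005,0],"rotation":[0,0,0],"jaw":-1},{"linear":[0,0.002,0],"rotation":[0,0,0],"jaw":-1},{"linear":[0,0.0005,0],"rotation":[0,0,0],"jaw":-1},{"linear":[0,0,0],"rotation":[0,0,0],"jaw":-1}]'>/dev/null;python3 plan.py 0.5542 -0.2788 0.178 -6
```

```text
t 36.25 pos [ 0.5547 -0.279   0.1792] jaw yaw -5.95 tilt [ 0.0018 -0.0012] q1,q6 [-0.4846 -0.3805] F [-0.1403  0.337  -0.1076] gap 0.190
world d [-0.0005  0.0002 -0.0012] LINEAR(tool) [-0.0002  0.0012 -0.0005]
  jaw -186.0 q6 2.78 rotvec [ 0.0016 -3.1407  0.003 ]
  jaw -6.0 q6 -0.36 rotvec [-0.0019  0.0009  0.001 ]
  jaw 174.0 q6 -3.50 rotvec [ 0.0016 -3.1407  0.003 ]
```

```bash
python3 -m pendant '[{"linear":[0,0.0008,-0.0003],"rotation":[-0.002,0,0.001],"jaw":-1},{"linear":[0,0.0005,0],"rotation":[0,0,0],"jaw":-1},{"linear":[0,0,0],"rotation":[0,0,0],"jaw":-1},{"linear":[0,0,0],"rotation":[0,0,0],"jaw":-1},{"linear":[0,0,0],"rotation":[0,0,0],"jaw":-1}]';python3 -m pendant '[{"linear":[0,0,0],"rotation":[0,0,0],"jaw":0},{"linear":[0,0,0],"rotation":[0,0,0],"jaw":0},{"linear":[0,0,0],"rotation":[0,0,0],"jaw":0},{"linear":[0,0,0],"rotation":[0,0,0],"jaw":0},{"linear":[0,0,0],"rotation":[0,0,0],"jaw":0}]';python3 -m pendant '[{"linear":[0,-0.01,0],"rotation":[0,0,0],"jaw":0.2},{"linear":[0,-0.03,0],"rotation":[0,0,0],"jaw":0.5},{"linear":[0,-0.04,0],"rotation":[0,0,0],"jaw":0.5},{"linear":[0,-0.04,0],"rotation":[0,0,0],"jaw":0.5},{"linear":[0,0,0],"rotation":[0,0,0],"jaw":0.5}]';python3 plan.py 0.507 0.1875 0.31 84
```

```text
time_s: 36.75
eef_pos: [0.5545, -0.2791, 0.1784]
tool_rot: [-0.473, 0.473, -0.525, 0.526]
contact_force: [0.0, 0.6, -1.8]
finger_gap: 0.189
time_s: 37.25
eef_pos: [0.5547, -0.2792, 0.1788]
tool_rot: [-0.474, 0.473, -0.525, 0.526]
contact_force: [-0.5, 0.0, -0.6]
finger_gap: 0.507
time_s: 37.75
eef_pos: [0.5546, -0.2791, 0.3044]
tool_rot: [0.473, -0.473, 0.525, -0.525]
contact_force: [0.3, -0.8, -0.6]
finger_gap: 0.75
t 37.75 pos [ 0.5546 -0.2791  0.3044] jaw yaw -5.95 tilt [-0.0001 -0.    ] q1,q6 [-0.4848 -0.3809] F [ 0.3032 -0.8131 -0.6261] gap 0.750
world d [-0.0476  0.4666  0.0056] LINEAR(tool) [-0.4592 -0.0056 -0.0957]
  jaw -96.0 q6 2.03 rotvec [0.0001 1.5716 0.0001]
  jaw 84.0 q6 -1.11 rotvec [ 0.0001 -1.57   -0.0001]
```

```bash
python3 -m pendant '[{"linear":[-0.0425,0,-0.009],"rotation":[0,0,0],"jaw":0.5},{"linear":[-0.0425,0,-0.009],"rotation":[0,0,0],"jaw":0.5},{"linear":[-0.0425,0,-0.009],"rotation":[0,0,0],"jaw":0.5},{"linear":[-0.0425,0,-0.009],"rotation":[0,0,0],"jaw":0.5},{"linear":[-0.0425,0,-0.009],"rotation":[0,0,0],"jaw":0.5}]' >/dev/null;python3 -m pendant '[{"linear":[-0.0425,0,-0.009],"rotation":[0,0,0],"jaw":0.5},{"linear":[-0.0425,0,-0.009],"rotation":[0,0,0],"jaw":0.5},{"linear":[-0.0425,0,-0.009],"rotation":[0,0,0],"jaw":0.5},{"linear":[-0.0425,0,-0.009],"rotation":[0,0,0],"jaw":0.5},{"linear":[-0.0425,0,-0.009],"rotation":[0,0,0],"jaw":0.5}]' >/dev/null;python3 -m pendant '[{"linear":[0,0,0],"rotation":[0,-0.145,0],"jaw":0.5},{"linear":[0,0,0],"rotation":[0,-0.145,0],"jaw":0.5},{"linear":[0,0,0],"rotation":[0,-0.145,0],"jaw":0.5},{"linear":[0,0,0],"rotation":[0,-0.145,0],"jaw":0.5},{"linear":[0,0,0],"rotation":[0,-0.145,0],"jaw":0.5}]' >/dev/null;python3 -m pendant '[{"linear":[0,0,0],"rotation":[0,-0.145,0],"jaw":0.5},{"linear":[0,0,0],"rotation":[0,-0.145,0],"jaw":0.5},{"linear":[0,0,0],"rotation":[0,-0.145,0],"jaw":0.5},{"linear":[0,0,0],"rotation":[0,-0.145,0],"jaw":0.5},{"linear":[0,0,0],"rotation":[0,-0.145,0],"jaw":0.5}]' >/dev/null;python3 plan.py 0.507 0.1875 0.25 84;python3 -c "
from h import *
im=shot('top','top9'); crop(im,290,170,160,120,5,'pics/top9c.png')"
```

```text
t 39.75 pos [0.5038 0.1699 0.3059] jaw yaw 79.43 tilt [ 0.0054 -0.0035] q1,q6 [ 0.305  -1.0782] F [-0.8353  0.8961 -0.1095] gap 0.745
world d [ 0.0032  0.0176 -0.0559] LINEAR(tool) [-0.0005  0.0558  0.018 ]
  jaw -96.0 q6 2.03 rotvec [-0.009   3.0618  0.004 ]
  jaw 84.0 q6 -1.11 rotvec [ 0.0026 -0.0797  0.0059]
  jaw 264.0 q6 -4.25 rotvec [-0.009   3.0618  0.004 ]
```

View pics/top9c.png

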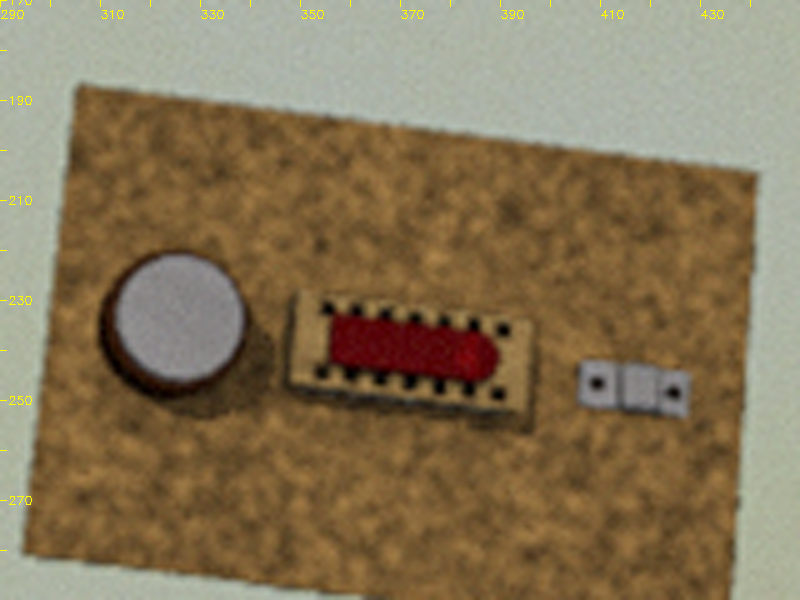

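The clip lies bridge up at crop centre (635,388). Now the canister.

```bash
python3 - <<'E'
from m import *
print("clip",T([(635,388)],290,170,.009))
E
python3 -m pendant '[{"linear":[0,0.005,0.0175],"rotation":[0.0026,-0.078,0.006],"jaw":0.5},{"linear":[0,0.01,0],"rotation":[0,0,0],"jaw":0.5},{"linear":[0,0.01,0],"rotation":[0,0,0],"jaw":0.5},{"linear":[0,0,0],"rotation":[0,0,0],"jaw":0.5},{"linear":[0,0,0],"rotation":[0,0,0],"jaw":0.5}]' >/dev/null;python3 plan.py 0.507 0.1875 0.25 84
```

```text
clip [[ 0.5536 -0.2791  0.009 ]]
t 40.30 pos [0.506  0.1861 0.2788] jaw yaw 83.63 tilt [-0.0022 -0.0017] q1,q6 [ 0.3313 -1.1275] F [0.4013 0.0131 0.2813] gap 0.751
world d [ 0.001   0.0014 -0.0288] LINEAR(tool) [0.0009 0.0288 0.0016]
  jaw -96.0 q6 2.03 rotvec [0.0031 3.135  0.0031]
  jaw 84.0 q6 -1.11 rotvec [ 0.002  -0.0065 -0.002 ]
  jaw 264.0 q6 -4.25 rotvec [0.0031 3.135  0.0031]
```

```bash
python3 -m pendant '[{"linear":[0.001,0.01,0.0015],"rotation":[0.002,-0.006,-0.002],"jaw":0.5},{"linear":[0,0.02,0],"rotation":[0,0,0],"jaw":0.5},{"linear":[0,0.01,0],"rotation":[0,0,0],"jaw":0.5},{"linear":[0,0,0],"rotation":[0,0,0],"jaw":0.5},{"linear":[0,0,0],"rotation":[0,0,0],"jaw":0.5}]' >/dev/null;python3 plan.py 0.507 0.1875 0.19 84
```

```text
t 40.80 pos [0.5076 0.1868 0.2371] jaw yaw 83.83 tilt [0.0018 0.0006] q1,q6 [ 0.3313 -1.1317] F [ 0.9957 -0.4043 -0.4019] gap 0.752
world d [-0.0006  0.0007 -0.0471] LINEAR(tool) [-0.0008  0.0471  0.0006]
  jaw -96.0 q6 2.03 rotvec [-0.0028  3.1386 -0.0012]
  jaw 84.0 q6 -1.11 rotvec [-0.0008 -0.003   0.0018]
  jaw 264.0 q6 -4.25 rotvec [-0.0028  3.1386 -0.0012]
```

```bash
python3 -m pendant '[{"linear":[-0.0008,0.01,0.0006],"rotation":[0,-0.003,0.002],"jaw":0.5},{"linear":[0,0.015,0],"rotation":[0,0,0],"jaw":0.5},{"linear":[0,0.012,0],"rotation":[0,0,0],"jaw":0.5},{"linear":[0,0.005,0],"rotation":[0,0,0],"jaw":0.5},{"linear":[0,0,0],"rotation":[0,0,0],"jaw":0.5}]' >/dev/null;python3 plan.py 0.507 0.1875 0.19 84;python3 -m pendant '[{"linear":[0,0,0],"rotation":[0,0,0],"jaw":0.2},{"linear":[0,0,0],"rotation":[0,0,0],"jaw":0},{"linear":[0,0,0],"rotation":[0,0,0],"jaw":-1},{"linear":[0,0,0],"rotation":[0,0,0],"jaw":-1},{"linear":[0,0,0],"rotation":[0,0,0],"jaw":-1}]'; python3 -m pendant '[{"linear":[0,0,0],"rotation":[0,0,0],"jaw":-1},{"linear":[0,0,0],"rotation":[0,0,0],"jaw":-1},{"linear":[0,0,0],"rotation":[0,0,0],"jaw":-1},{"linear":[0,0,0],"rotation":[0,0,0],"jaw":-1},{"linear":[0,0,0],"rotation":[0,0,0],"jaw":-1}]' >/dev/null; python3 plan.py 0.507 0.1875 0.19 84
```

```text
t 41.30 pos [0.5077 0.1879 0.1942] jaw yaw 84.01 tilt [0.0038 0.0024] q1,q6 [ 0.333  -1.1344] F [ 0.0586 -0.4379 -0.2654] gap 0.745
world d [-0.0007 -0.0004 -0.0042] LINEAR(tool) [-0.0007  0.0042 -0.0005]
  jaw -96.0 q6 2.03 rotvec [ 0.0056 -3.1414  0.0044]
  jaw 84.0 q6 -1.11 rotvec [-0.0028  0.0002  0.0035]
  jaw 264.0 q6 -4.25 rotvec [ 0.0056 -3.1414  0.0044]
time_s: 41.8
eef_pos: [0.5083, 0.1882, 0.1956]
tool_rot: [0.707, -0.705, 0.035, -0.039]
contact_force: [0.1, 0.3, -0.9]
finger_gap: 0.454
t 42.30 pos [0.5081 0.1881 0.1955] jaw yaw 84.02 tilt [0.0063 0.0032] q1,q6 [ 0.3331 -1.1344] F [-0.2204  0.4761 -1.3512] gap 0.456
world d [-0.0011 -0.0006 -0.0055] LINEAR(tool) [-0.0011  0.0055 -0.0008]
  jaw -96.0 q6 2.03 rotvec [ 0.0093 -3.1412  0.0061]
  jaw 84.0 q6 -1.11 rotvec [-0.0039  0.0003  0.0059]
  jaw 264.0 q6 -4.25 rotvec [ 0.0093 -3.1412  0.0061]
```

```bash
python3 -m pendant '[{"linear":[0,-0.01,0],"rotation":[0,0,0],"jaw":-1},{"linear":[0,-0.025,0],"rotation":[0,0,0],"jaw":-1},{"linear":[0,-0.035,0],"rotation":[0,0,0],"jaw":-1},{"linear":[0,-0.03,0],"rotation":[0,0,0],"jaw":-1},{"linear":[0,0,0],"rotation":[0,0,0],"jaw":-1}]';python3 plan.py 0.6201 -0.1922 0.30 84
```

```text
time_s: 42.8
eef_pos: [0.5075, 0.1878, 0.3005]
tool_rot: [0.707, -0.705, 0.035, -0.039]
contact_force: [-0.1, 0.8, -0.5]
finger_gap: 0.458
t 42.80 pos [0.5075 0.1878 0.3005] jaw yaw 84.02 tilt [0.0047 0.0027] q1,q6 [ 0.3329 -1.1341] F [-0.1067  0.7953 -0.4776] gap 0.458
world d [ 0.1126 -0.38   -0.0005] LINEAR(tool) [ 0.1516  0.     -0.3662]
  jaw -96.0 q6 1.37 rotvec [ 0.0069 -3.1413  0.005 ]
  jaw 84.0 q6 -1.77 rotvec [-0.0032  0.0003  0.0044]
  jaw 264.0 q6 -4.91 rotvec [ 0.0069 -3.1413  0.005 ]
```

```bash
python3 -m pendant '[{"linear":[0.016,0,-0.0385],"rotation":[0,0,0],"jaw":-1},{"linear":[0.016,0,-0.0385],"rotation":[0,0,0],"jaw":-1},{"linear":[0.016,0,-0.0385],"rotation":[0,0,0],"jaw":-1},{"linear":[0.016,0,-0.0385],"rotation":[0,0,0],"jaw":-1},{"linear":[0.016,0,-0.0385],"rotation":[0,0,0],"jaw":-1}]' >/dev/null;python3 -m pendant '[{"linear":[0.016,0,-0.0385],"rotation":[0,0,0],"jaw":-1},{"linear":[0.016,0,-0.0385],"rotation":[0,0,0],"jaw":-1},{"linear":[0.016,0,-0.0385],"rotation":[0,0,0],"jaw":-1},{"linear":[0.016,0,-0.0385],"rotation":[0,0,0],"jaw":-1},{"linear":[0,0,0],"rotation":[0,0,0],"jaw":-1}]' >/dev/null;python3 -m pendant '[{"linear":[0,0,0],"rotation":[0,0,0],"jaw":-1},{"linear":[0,0,0],"rotation":[0,0,0],"jaw":-1},{"linear":[0,0,0],"rotation":[0,0,0],"jaw":-1},{"linear":[0,0,0],"rotation":[0,0,0],"jaw":-1},{"linear":[0,0,0],"rotation":[0,0,0],"jaw":-1}]' >/dev/null;python3 plan.py 0.6201 -0.1922 0.25 84
```

```text
t 44.30 pos [ 0.6156 -0.1811  0.2947] jaw yaw 84.42 tilt [-0.0032  0.0077] q1,q6 [-0.3055 -1.7823] F [ 0.1348  0.3973 -1.0857] gap 0.456
world d [ 0.0045 -0.0111 -0.0447] LINEAR(tool) [ 0.0057  0.0446 -0.0109]
  jaw -96.0 q6 1.37 rotvec [-0.0063 -3.1342  0.0114]
  jaw 84.0 q6 -1.77 rotvec [-0.0073  0.0074 -0.004 ]
  jaw 264.0 q6 -4.91 rotvec [-0.0063 -3.1342  0.0114]
```

```bash
python3 -m pendant '[{"linear":[0.0055,0.005,-0.0105],"rotation":[-0.005,0.007,-0.008],"jaw":-1},{"linear":[0,0.015,0],"rotation":[0,0,0],"jaw":-1},{"linear":[0,0.015,0],"rotation":[0,0,0],"jaw":-1},{"linear":[0,0.01,0],"rotation":[0,0,0],"jaw":-1},{"linear":[0,0,0],"rotation":[0,0,0],"jaw":-1}]' >/dev/null;python3 plan.py 0.6201 -0.1922 0.1955 84;python3 -c "
from h import *
im=shot('top','top10'); crop(im,290,150,160,120,5,'pics/top10c.png')
im=shot('scene','sc10'); crop(im,80,160,190,140,4,'pics/sc10c.png')"
```

```text
t 44.80 pos [ 0.6217 -0.1928  0.2484] jaw yaw 84.11 tilt [ 0.0089 -0.0013] q1,q6 [-0.3187 -1.7877] F [ 0.5263  0.3003 -1.0996] gap 0.452
world d [-0.0016  0.0006 -0.0529] LINEAR(tool) [-0.0021  0.0529  0.0004]
  jaw -96.0 q6 1.37 rotvec [ 0.0141 -3.1396 -0.0005]
  jaw 84.0 q6 -1.77 rotvec [0.0003 0.002  0.009 ]
  jaw 264.0 q6 -4.91 rotvec [ 0.0141 -3.1396 -0.0005]
```

View pics/top10c.png

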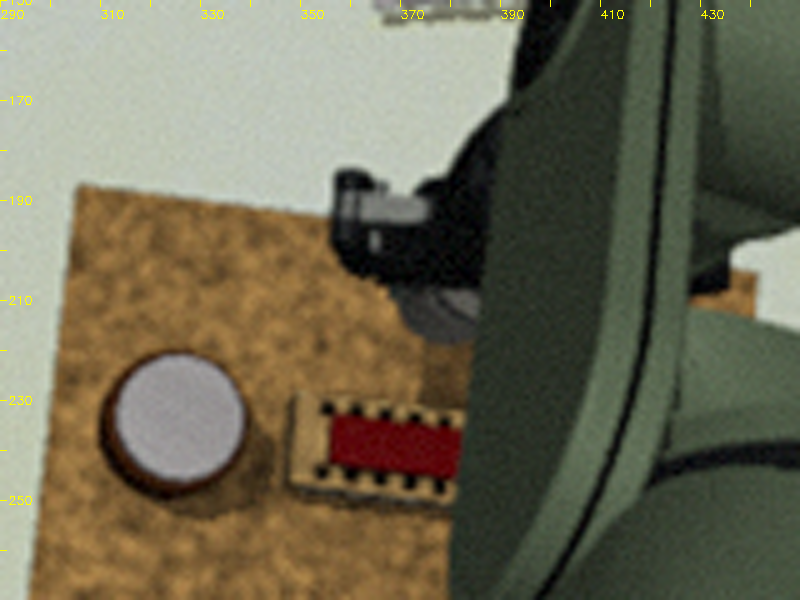

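View pics/sc10c.png

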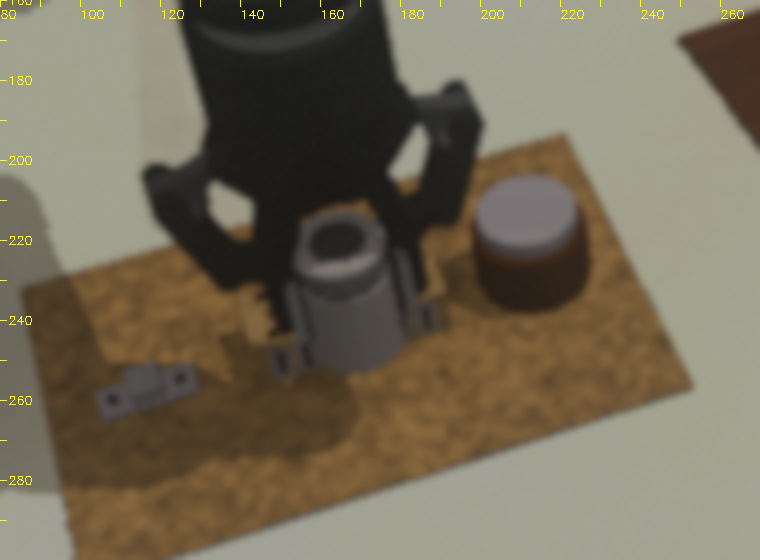

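The canister is upright between the fingers, with its top centre at scene crop (340,246).

```bash
python3 - <<'E'
from m import *
S=lambda a,b,z: pt("scene",80+(a+.5)/4-.5,160+(b+.5)/4-.5,z)
print(S(340,246,.119)); print("jar check",S(526,213,.05))
E
python3 -m pendant '[{"linear":[-0.002,0.012,0.0005],"rotation":[-0.003,0.002,0.003],"jaw":-1},{"linear":[0,0.015,0],"rotation":[0,0,0],"jaw":-1},{"linear":[0,0.01,0],"rotation":[0,0,0],"jaw":-1},{"linear":[0,0.003,0],"rotation":[0,0,0],"jaw":-1},{"linear":[0,0,0],"rotation":[0,0,0],"jaw":-1}]' >/dev/null;python3 plan.py 0.6201 -0.1922 0.1955 84
```

```text
[ 0.6243 -0.1926  0.119 ]
jar check [ 0.5776 -0.0951  0.05  ]
t 45.40 pos [ 0.6211 -0.1925  0.2096] jaw yaw 83.98 tilt [ 0.0122 -0.0068] q1,q6 [-0.3177 -1.7814] F [ 0.0544 -0.3902 -0.0852] gap 0.458
world d [-0.001   0.0003 -0.0141] LINEAR(tool) [-0.0012  0.0141  0.0003]
  jaw -96.0 q6 1.37 rotvec [-0.0202  3.1412  0.0085]
  jaw 84.0 q6 -1.77 rotvec [ 0.0054 -0.0003  0.0128]
  jaw 264.0 q6 -4.91 rotvec [-0.0202  3.1412  0.0085]
```

```bash
python3 -m pendant '[{"linear":[-0.0008,0.006,0.0005],"rotation":[0.0085,0,0.0075],"jaw":-1},{"linear":[0,0.004,0],"rotation":[0,0,0],"jaw":-1},{"linear":[0,0.002,0],"rotation":[0,0,0],"jaw":-1},{"linear":[0,0.0,0],"rotation":[0,0,0],"jaw":-1},{"linear":[0,0,0],"rotation":[0,0,0],"jaw":-1}]' >/dev/null;python3 plan.py 0.6205 -0.1922 0.1955 84
```

```text
t 45.90 pos [ 0.6209 -0.1921  0.1979] jaw yaw 83.99 tilt [0.0074 0.0024] q1,q6 [-0.3187 -1.7884] F [ 0.4879  0.3715 -0.856 ] gap 0.453
world d [-0.0004 -0.0001 -0.0024] LINEAR(tool) [-0.0004  0.0024 -0.0002]
  jaw -96.0 q6 1.38 rotvec [-0.0112  3.1414 -0.005 ]
  jaw 84.0 q6 -1.77 rotvec [-0.0032 -0.0002  0.0071]
  jaw 264.0 q6 -4.91 rotvec [-0.0112  3.1414 -0.005 ]
```

```bash
python3 -m pendant '[{"linear":[-0.0004,0.0012,0],"rotation":[0,0,0.001],"jaw":-1},{"linear":[0,0.001,0],"rotation":[0,0,0],"jaw":-1},{"linear":[0,0.0003,0],"rotation":[0,0,0],"jaw":-1},{"linear":[0,0.0,0],"rotation":[0,0,0],"jaw":-1},{"linear":[0,0,0],"rotation":[0,0,0],"jaw":-1}]' >/dev/null;python3 plan.py 0.6205 -0.1922 0.1955 84
```

```text
t 46.40 pos [ 0.6207 -0.1921  0.1958] jaw yaw 83.99 tilt [0.0075 0.0021] q1,q6 [-0.3188 -1.7883] F [-0.0463  0.9473 -1.125 ] gap 0.453
world d [-0.0002 -0.0001 -0.0003] LINEAR(tool) [-0.0002  0.0003 -0.0002]
  jaw -96.0 q6 1.38 rotvec [-0.0114  3.1414 -0.0046]
  jaw 84.0 q6 -1.77 rotvec [-0.0029 -0.0002  0.0073]
  jaw 264.0 q6 -4.91 rotvec [-0.0114  3.1414 -0.0046]
```

Release, lift and back away sideways for a final look.

```bash
python3 -m pendant '[{"linear":[0,0.0004,0],"rotation":[0,0,0],"jaw":-1},{"linear":[0,0,0],"rotation":[0,0,0],"jaw":0.5},{"linear":[0,0,0],"rotation":[0,0,0],"jaw":0.5},{"linear":[0,0,0],"rotation":[0,0,0],"jaw":0.5},{"linear":[0,0,0],"rotation":[0,0,0],"jaw":0.5}]';python3 -m pendant '[{"linear":[0,-0.01,0],"rotation":[0,0,0],"jaw":0.5},{"linear":[0,-0.025,0],"rotation":[0,0,0],"jaw":0.5},{"linear":[0,-0.04,0],"rotation":[0,0,0],"jaw":0.5},{"linear":[0,-0.04,0],"rotation":[0,0,0],"jaw":0.5},{"linear":[0,0,0],"rotation":[0,0,0],"jaw":0.5}]';python3 -m pendant '[{"linear":[0,-0.01,0.045],"rotation":[0,0,0],"jaw":0.5},{"linear":[0,0,0.045],"rotation":[0,0,0],"jaw":0.5},{"linear":[0,0,0.045],"rotation":[0,0,0],"jaw":0.5},{"linear":[0,0,0.045],"rotation":[0,0,0],"jaw":0.5},{"linear":[0,0,0.045],"rotation":[0,0,0],"jaw":0.5}]';python3 -m pendant '[{"linear":[-0.02,0,0.045],"rotation":[0,0,0],"jaw":0.5},{"linear":[-0.02,0,0.045],"rotation":[0,0,0],"jaw":0.5},{"linear":[0,0,0.02],"rotation":[0,0,0],"jaw":0.5},{"linear":[0,0,0],"rotation":[0,0,0],"jaw":0.5},{"linear":[0,0,0],"rotation":[0,0,0],"jaw":0.5}]';python3 -c "
from h import *
im=shot('top','top11'); crop(im,290,170,160,130,5,'pics/top11c.png')
im=shot('scene','sc11')"
```

```text
time_s: 46.9
eef_pos: [0.621, -0.1921, 0.196]
tool_rot: [0.707, -0.705, 0.034, -0.04]
contact_force: [0.5, 0.1, 0.4]
finger_gap: 0.748
time_s: 47.4
eef_pos: [0.62, -0.1924, 0.3167]
tool_rot: [0.707, -0.705, 0.034, -0.04]
contact_force: [0.2, -0.3, 0.5]
finger_gap: 0.754
time_s: 47.9
eef_pos: [0.6441, 0.0318, 0.3309]
tool_rot: [-0.706, 0.706, -0.036, 0.046]
contact_force: [0.6, -0.3, -1.4]
finger_gap: 0.751
time_s: 48.4
eef_pos: [0.6152, 0.1545, 0.3302]
tool_rot: [0.706, -0.706, 0.033, -0.043]
contact_force: [0.4, 0.6, 0.3]
finger_gap: 0.75
```

View pics/top11c.png

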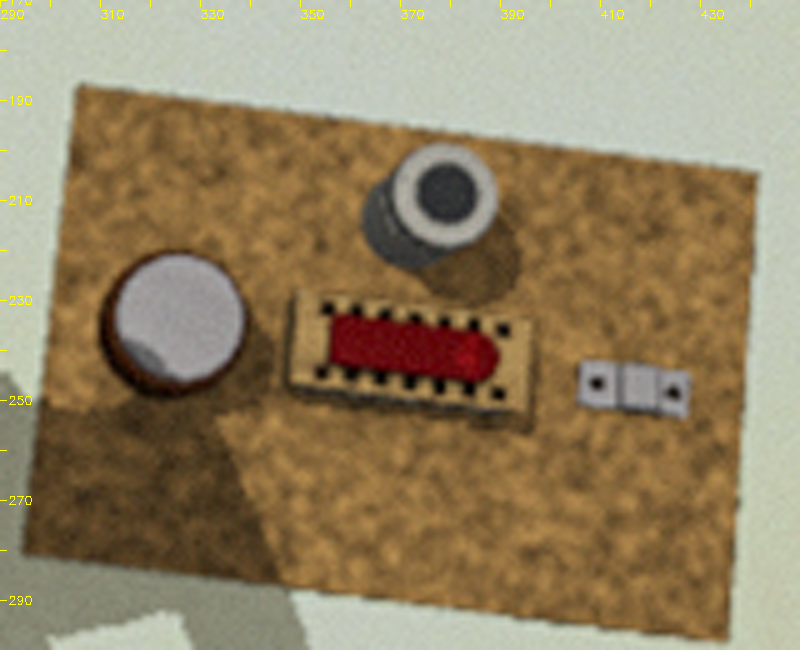

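View pics/sc11.png

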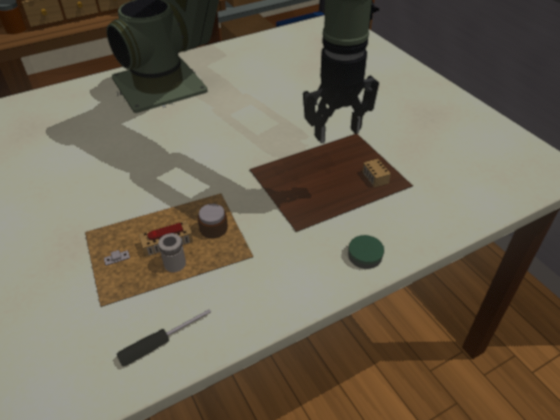

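View pics/top11.png

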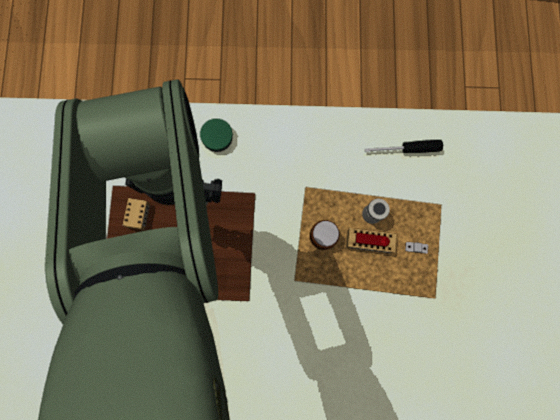

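Everything is in place: canister top at crop (446,196), jar (181,317), clip (635,388). The tin, screwdriver and short block are unmoved. A numeric check comes next.

Run:
```python
from m import *
c=np.array([.5639,-.1863]);a=np.radians(-6);R=np.array([[np.cos(a),-np.sin(a)],[np.sin(a),np.cos(a)]])
for n,p,z in [("can",(446,196),.066),("jar",(181,317),.05),("clip",(635,388),.009),("block",(411.5,352),.032),("cover",(415.5,348),.040)]:
    P=T([p],290,170,z)[0]; print(n,P[:2],"in mat mm",R.T@(P[:2]-c)*1e3)
s=ctrl.observe();print(s["time_s"],s["joint_velocities"])
```

```text
can [ 0.6189 -0.1909] in mat mm [55.1658  1.1846]
jar [ 0.5735 -0.0932] in mat mm [-0.1598 93.6021]
clip [ 0.5536 -0.2791] in mat mm [ -0.529  -93.3568]
block [ 0.5638 -0.1848] in mat mm [-0.2584  1.5049]
cover [ 0.5645 -0.1844] in mat mm [0.352 1.921]
48.5 [-0.0154  0.0004 -0.0017 -0.0025 -0.0011 -0.0005]
```

All parts are within 2 mm of target, so I hand in.

```bash
python3 -c "
from cell import ctrl
print(ctrl.hand_in())"
```

```text
the job is handed in; nothing more can be done
None
```

The job is handed in at about 48.5 s of the 128 s limit. All five parts are laid out on the cork mat, placed in the order you gave: block, cover, jar, clip, canister.

Last top-camera check, in mm from the middle of the mat (x away from the robot, y left):

| Part | Measured (x, y) | Target (x, y) |
|---|---|---|
| Long reed block | -0.3, 1.5 | 0, 0 |
| Key cover (on the block) | 0.4, 1.9 | 0, 0 |
| Jar of rivets | -0.2, 93.6 | 0, 93 |
| Grille clip, bridge up | -0.5, -93.4 | 0, -93 |
| Canister | 55.2, 1.2 | 56.5, 0 |

- **Alignment:** the block's length runs within about 0.2° of the mat's long axis.
- **Left alone:** the short reed block, screwdriver and wax tin look unmoved in the last pictures. I checked these by eye only.
- **Released:** the gripper is open and clear, above the board.
- **Disagreement:** the scene camera put the jar about 4 mm farther from the robot and 2 mm to the right of where the top camera did. I relied on the top camera and the arm's own position, which agreed to within about 1.5 mm.

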